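# Book in a specimen transport case: lid open on its stop, scan the label inside

### The arm

A 6-joint arm with a two-finger parallel gripper is mounted at the origin on the work surface; the furniture and walls round the work are solid. World frame = base frame: x ahead of the robot, y to its left, z up, the work surface at z = 0. Lengths are in m, angles in degrees, forces in N, time in s.
With the tool pointing down it reaches from about 0.3 to 0.75 m from the base axis. Payload 8.5 kg.
Tool frame: the origin (TCP) lies at the very end of the fingers, on their centre line; the grasp point (between the pads) lies 19 mm behind it; z points along the fingers, y is the direction in which the jaws open and shut (so a half turn about z gives the same grasp; the last joint's range is limited). The gripper opens to 85 mm and grips with 20 to 120 N. Pads are 22 mm wide; open, the fingers measure 114 mm over their backs; the gripper's body (76 mm by 85 mm) begins 54 mm behind the grasp point. The pads swing forward as they close: fully open they stand 13 mm farther back than shut.
Start: joints at [51.893, 21.807, 74.336, -0, 83.858, -12.336], TCP at [0.239, 0.495, 0.231] pointing down, gripper open.
Joint ranges: [-178.18, 178.18], [-50.72, 133.34], [12.68, 142.11], [-81.47, 261.47], [9.98, 163.14], [-165.26, 165.26]. Speed limits (degrees/s): [136.94, 136.94, 180, 180, 180, 180].

### API

Orientations are given as a 3x3 rotation matrix whose columns are the frame's x, y, z axes.
In Python, from rig import env, vision, close_job, spotter gives the robot as it stands. The module is installed in compiled form; this text tells all that it offers.
- The arm moves only by the tool jog_arm, never from a script. Its argument "plan" is a list that holds one entry, the list of rows, each a list of 6 numbers: the shift along the tool's x, y, z in units of 40 mm (1.0 is 40 mm), then the turn, a rotation vector about the tool's x, y, z in units of 0.15 rad (1.0 is 0.15 rad). A call has 1 to 10 rows; each row shifts and turns the commanded pose from where the row before left it, along the tool's axes as they then stand; what a row does not reach is not made up. A row lasts 1/10 s, in which the tool goes at most 50 mm and 8.59 degrees, less where a joint would pass 70% of its speed; a pose out of reach is approached as far as the arm can. A call with a number of a shift or a turn outside -1 to 1 is refused whole. A call with a gripper value outside its range is refused whole. "grip" is the opening, from -1 (shut) to 1 (fully open), set as the call begins (left out, the last holds). The fingers move at their own pace and stop on an object; "squeeze" is the grip in N (left out, the last holds). Time passes only in rows, so rows that do not move let the fingers close. It gives the time, the measured TCP pose, the force and the opening at its end, in the units of the state.
- env.observe(): the state, without advancing time (a new reading comes with each control period).
- vision.get_image(name): name is "scene" or "top"; returns (picture, depth): 420x560x3 uint8, red, green, blue; 420x560 float32, m along the optical axis (not along the pixel's ray), 0 where there is no reading.
- vision.camera_info(name): a dict with "fx", "fy", "cx", "cy" (pixels), "rvec" (rotation vector, rad) and "tvec" (3), from world to camera coordinates, as OpenCV has them. Camera axes: x right, y down, z forward; pixel columns grow to the right and rows downward; lengths in m; the calibration is good to about 2 mm. A picture is of the moment at which its call begins. camera_info takes no time and is no camera call.
- close_job(): hands the job in, once; it reports no verdict.
Trained networks look in the newest picture that a camera, given by its name, has taken for a name from the list of things; names that differ only in an ending like _2 or _b are one class to them, and where a whole thing is asked for, a point or a joint stands for the part that bears it (a point fixed in the world has none). Each returns a list of dicts, best first, with "score" (0 to 1); they miss things now and then, are a little off and sometimes report something else, mostly with a low value. They report only what shows in the picture. A call takes as long as a camera call.
- spotter.trace(camera, query): "pixels" (420x560 bool, what is visible of it) and "rect" ([left, top, right, bottom] in pixels, round what is visible of it).
The state is a dict: "time_s": time; "q": joint angles; "qvel": joint speeds; "joint_efforts": joint torques, N m; "position": TCP position; "tool_rot": TCP orientation; "ft_force": force on the tool from outside, world axes, zero at the start; "wrist_torque": the same for the moment, N m; "grip_width": finger opening in m.
Only numpy, scipy, OpenCV 4.12 (cv2) and the standard library are available. Lean on these libraries where they do the work, as an engineer would, in place of code of your own. Each camera call takes 0.05 s, during which the arm holds its last target.

### The job

Book in the transport case that has just arrived: its clasps are undone and the lid stands ajar, so lift the lid by the lip at its front and swing it gently all the way back until it rests on its stop. Then take the barcode reader from its charging stand and hold it steady for a good second about 10 cm in front of the barcode label inside the lid, pointing squarely at the middle of the bars. Finally lay the reader back on its stand, right way up and lengthwise as it lay, without dropping it, and leave the case open and the bottles and the tube rack beside the work where they stand.

Things in the scene. Friction and masses are not known exactly. Their poses are not given: they have to be found in the camera images.
- case: Specimen transport case that stands fast on the bench: pale grey tub with dark blue lid, 160 deep (x) x 180 wide (y), rim 90 high, 116 high with the lid closed. Origin: centre of its underside; its x axis points from the front (lip, two undone clasps) to the back (hinge), z up. Tubes in grey foam inside, caps up to 102 above the bench.
- case_lid (a joint): Lid's hinge angle in rad: 0 closed, growing as the lid lifts; the stop is at 1.85 (lid a little beyond upright, leaning back). It starts ajar, at 0.4 to 0.65. The hinge is stiff and holds the lid at any angle, so it must be pushed right onto its stop; that takes about 4 N at the lip.
- lid_hinge (a point): Middle of the hinge line, which runs along the case's y at the back rim: 80 behind the case's origin and 90 above the bench. Its axes turn with the lid: closed they are those of the case, the lid reaching along -x; z is the outside of the lid. The lid is a shell 26 high with 5 walls, its front wall 162 from the hinge.
- lid_lip (a point): Underside of the lifting lip: a blue tab 70 wide (y), 8 thick, standing 22 out from the middle of the lid's front wall; this point lies under the tab 174 from the hinge line and 12 in front of the lid's wall. It can be lifted from below with the fingertips; there is free space below it in front of the tub. Axes as lid_hinge.
- barcode (a point): Middle of the black barcode on the white label on the inner face of the lid, 80 from the hinge line; bars 28 x 70, label 52 x 88. Axes as lid_hinge: the barcode faces its -z side; with the lid on its stop it faces the front of the case and a little upward (16 degrees), about 165 above the bench.
- stand: Black charging stand fixed to the bench, round foot 86 across, column, level top rail 110 (x) x 26 (y) and 10 thick, narrower than the reader, its top 100 above the origin, which is the centre of the underside.
- reader: Light grey barcode reader, loose, 134 long (x), 130 g, lying on the stand; handle 30 wide and 26 high, from x -66 to +18, and a head 42 wide and 34 high from x +18 to +66 with a dark red window at its +x end. Origin: centre of the underside, which lies on the stand's top; z up. It reads by itself, along its +x axis, at 60 to 160 from the window.
- reader_grip (a point): Where to pinch the reader's handle across its 30 width (its y): 8 behind the reader's origin, 16 above its underside; the fingers may reach down past the rail. Axes of the reader.
- reader_window (a point): Centre of the reader's window: x +68, y 0, z +18 from the reader's origin. The reading beam leaves it along +x. Axes of the reader.
- dye_bottle: Bystander: small reagent bottle with black screw cap and a red-banded label, 40 across, 85 high; origin under it.
- yellow_rack: Bystander: grey and yellow tube rack standing upright, 22 x 120 x 73 high; origin under it.
- buffer_bottle: Bystander: white bottle with blue cap, 60 across, 125 high; origin under it.

How it is judged:
By the outcome, as a careful person would: the job done as asked, in the order asked, and still so for the second after the job is handed in, with the robot touching nothing.
It also fails if it takes over 64 s, if anything falls off the work surface, if the arm or the gripper's body presses on something with over 40 N, if the wrist force passes 120 N, or if a joint passes its speed limit or range.

## Working session

There is one attempt and no reset: what is moved stays moved. The work goes in short steps, Python scripts to look and compute and a tool call to move; the robot and the scene stay as the last step left them, time stands still between calls to the robot, and variables do not carry over. Pictures are saved under pics/ and viewed, and the job is handed in when it is done.

Besides the shell and the picture viewer there is one more tool, called after "Call:" by a JSON object that holds its "op" and its "data". jog_arm: Moves the arm, as the interface text tells. Its arguments: {"type":"object","properties":{"plan":{"type":"array"},"grip":{"type":"number"},"squeeze":{"type":"number"}},"required":["plan"]}

```bash
mkdir -p pics; ls; python3 - <<'E'
from rig import env, vision, spotter
import cv2,numpy as np
for n in ("scene","top"):
    im,d=vision.get_image(n); cv2.imwrite(f"pics/{n}0.png",im[:,:,::-1]); np.save(f"{n}0_d.npy",d); np.save(f"{n}0_i.npy",im)
    print(n,vision.camera_info(n))
print(env.observe())
E
```

```text
pics
scene {'fx': 396.4565502167407, 'fy': 396.4565502167407, 'cx': 286.5253444470463, 'cy': 213.13640366963259, 'rvec': array([ 2.13381238, -1.20508525,  0.45898978]), 'tvec': array([-0.19785758,  0.42609337,  0.87262815])}
top {'fx': 482.7747479081379, 'fy': 482.7747479081379, 'cx': 275.0011311310875, 'cy': 211.16616157035025, 'rvec': array([ 2.17416453, -2.18678799,  0.10176477]), 'tvec': array([0.07575361, 0.51936216, 1.41461581])}
{'time_s': 0.1, 'q': array([ 5.18945520e+01,  2.18372840e+01,  7.43790798e+01, -6.06348159e-04,
        8.38569889e+01, -1.23333495e+01]), 'qvel': array([ 0.0162424 , -0.11639804, -0.10247933,  0.05853059,  0.03682826,
        0.01348796]), 'joint_efforts': array([ 2.91518729e-03, -4.49214363e+01, -2.31660247e+01, -1.74772722e-04,
        3.60232698e-03,  1.29720920e-04]), 'position': array([0.23895767, 0.49509339, 0.2307799 ]), 'tool_rot': array([[-9.00531003e-01,  4.34791101e-01, -7.81774411e-04],
       [ 4.34791724e-01,  9.00530471e-01, -1.01388908e-03],
       [ 2.63181729e-04, -1.25294759e-03, -9.99999180e-01]]), 'ft_force': array([ 0.50051342,  0.18001223, -0.39121167]), 'wrist_torque': array([-0.07785233, -0.00536923,  0.04518113]), 'grip_width': 0.08539741311576049}
```

View pics/scene0.png

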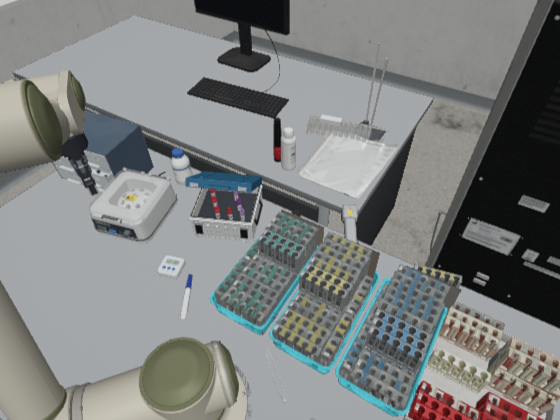

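View pics/top0.png

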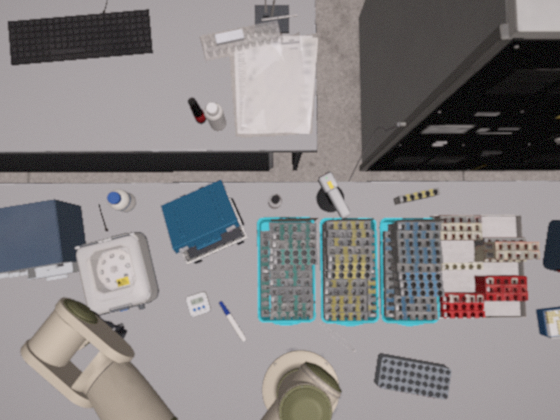

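The top view shows the case at about (205,222), the reader on its stand at (335,195), the dye bottle at (275,200), the buffer bottle at (118,200) and the rack at (416,196). Next I'll measure them.

```bash
cat > h.py <<'E'
import numpy as np,cv2
from rig import env, vision, spotter
def cam(n):
    c=vision.camera_info(n); R=cv2.Rodrigues(np.array(c['rvec']))[0]; return c,R,np.array(c['tvec'])
def cloud(n,d,mask):
    c,R,t=cam(n); v,u=np.nonzero(mask&(d>0)); z=d[v,u]
    P=np.c_[(u-c['cx'])/c['fx']*z,(v-c['cy'])/c['fy']*z,z]
    return (P-t)@R, np.c_[u,v]
def proj(n,P):
    c,R,t=cam(n); q=np.atleast_2d(P)@R.T+t
    return np.c_[q[:,0]/q[:,2]*c['fx']+c['cx'],q[:,1]/q[:,2]*c['fy']+c['cy']]
E
python3 - <<'E'
from h import *
for n in("top","scene"):
  d=np.load(f"{n}0_d.npy"); im=np.load(f"{n}0_i.npy"); c,R,t=cam(n); print(n,"campos",-R.T@t)
  for q in("case","case_lid","stand","reader","dye_bottle","yellow_rack","buffer_bottle"):
    r=spotter.trace(n,q)
    for k in r[:2]:
        m=k['pixels']; P,_=cloud(n,d,m)
        np.save(f"m_{n}_{q}.npy",r[0]['pixels'])
        if len(P): print(q,round(k['score'],2),k['rect'],m.sum(),"med",np.median(P,0).round(3),"p2",np.percentile(P,2,axis=0).round(3),"p98",np.percentile(P,98,axis=0).round(3))
E
```

```text
top campos [0.39580936 0.0829563  1.45363914]
case 0.85 [163.4, 178.8, 245.9, 265.1] 4617 med [0.477 0.267 0.154] p2 [0.383 0.171 0.044] p98 [0.578 0.367 0.204]
case_lid 0.83 [163.6, 177.2, 238.8, 256.6] 3785 med [0.491 0.274 0.167] p2 [0.41  0.184 0.054] p98 [0.585 0.377 0.204]
stand 0.77 [313.2, 186.5, 342.3, 212.6] 313 med [ 0.548 -0.078  0.01 ] p2 [ 0.518 -0.13   0.002] p98 [ 0.587 -0.054  0.053]
stand 0.68 [319.7, 169.9, 348.9, 220.3] 591 med [ 0.562 -0.09   0.127] p2 [ 0.499 -0.128  0.114] p98 [ 0.613 -0.054  0.137]
reader 0.92 [319.3, 171.0, 349.8, 218.9] 593 med [ 0.561 -0.09   0.127] p2 [ 0.499 -0.128  0.115] p98 [ 0.613 -0.054  0.137]
reader 0.55 [161.2, 180.6, 248.4, 265.5] 4585 med [0.478 0.266 0.155] p2 [0.386 0.171 0.044] p98 [0.579 0.367 0.204]
dye_bottle 0.62 [270.7, 193.6, 280.7, 205.9] 132 med [0.544 0.073 0.07 ] p2 [0.529 0.058 0.045] p98 [0.563 0.09  0.088]
yellow_rack 0.6 [397.4, 188.0, 440.2, 205.1] 358 med [ 0.56  -0.34   0.065] p2 [ 0.54  -0.4    0.011] p98 [ 0.58  -0.285  0.077]
scene campos [-0.12967175 -0.31983453  0.92901785]
case 0.66 [187.1, 172.4, 265.1
[... 357 characters left out ...]
3] 522 med [ 0.566 -0.09   0.124] p2 [ 0.505 -0.129 -0.003] p98 [ 0.731 -0.017  0.135]
dye_bottle 0.5 [293.3, 208.4, 300.3, 215.3] 26 med [0.548 0.067 0.082] p2 [0.541 0.059 0.077] p98 [0.556 0.077 0.086]
yellow_rack 0.91 [411.7, 264.1, 460.7, 286.0] 417 med [ 0.563 -0.356  0.067] p2 [ 0.543 -0.402  0.04 ] p98 [ 0.579 -0.292  0.074]
yellow_rack 0.18 [186.0, 174.0, 261.2, 194.9] 1187 med [0.463 0.254 0.189] p2 [0.405 0.172 0.093] p98 [0.586 0.374 0.202]
buffer_bottle 0.81 [174.3, 148.3, 193.6, 186.6] 509 med [0.537 0.505 0.077] p2 [0.521 0.489 0.008] p98 [0.568 0.53  0.124]
buffer_bottle 0.5 [291.5, 209.2, 302.3, 216.5] 47 med [0.549 0.068 0.082] p2 [0.533 0.057 0.07 ] p98 [0.56  0.08  0.091]
```

```bash
python3 - <<'E'
from h import *
import cv2
im=np.load("top0_i.npy");d=np.load("top0_d.npy")
m=np.load("m_top_case_lid.npy")
P,uv=cloud("top",d,m)
# plane
sel=P[:,2]>0.1
for _ in range(8):
    A=np.c_[P[sel][:,:2],np.ones(sel.sum())]; c=np.linalg.lstsq(A,P[sel][:,2],rcond=None)[0]
    r=P[:,2]-np.c_[P[:,:2],np.ones(len(P))]@c; sel=abs(r)<0.006
print(c,sel.sum(),r[sel].std())
n=np.array([-c[0],-c[1],1]);n/=np.linalg.norm(n)
print("tilt",np.arccos(n[2]),"dir", np.degrees(np.arctan2(n[1],n[0])))
Q=P[sel]
np.save("lidpts.npy",Q)
h=n[:2]/np.linalg.norm(n[:2])
# in-plane coords
ex=np.array([h[0]*n[2],h[1]*n[2],-np.hypot(n[0],n[1])]) ; ey=np.cross(n,ex); o=Q.mean(0)
L=np.c_[(Q-o)@ex,(Q-o)@ey]
rect=cv2.minAreaRect((L*1000).astype(np.float32)); print(rect)
yaw=np.arctan2(h[1],h[0]); 
# case reader edges
mr=np.load("m_top_reader.npy"); R,_=cloud("top",d,mr); R=R[R[:,2]>0.11]
print("reader",cv2.minAreaRect((R[:,:2]*1000).astype(np.float32)), np.unique(R[:,2].round(3),return_counts=True))
for nme,s,bx in(("top",5,(150,165,260,275)),("top",5,(300,160,360,225)),("scene",5,(170,140,275,250)),("scene",6,(325,190,375,260))):
    a=np.load(f"{nme}0_i.npy")[bx[1]:bx[3],bx[0]:bx[2],::-1]
    cv2.imwrite(f"pics/z_{nme}_{bx[0]}.png",cv2.resize(a,None,fx=s,fy=s,interpolation=cv2.INTER_CUBIC))
E
```

```text
[-0.63955935 -0.279766    0.55971093] 3086 0.002412751044542298
tilt 0.6094311506953944 dir 23.62627830134261
((5.156700134277344, 0.1755218505859375), (168.81822204589844, 184.61386108398438), 0.1270264834165573)
reader ((553.9456176757812, -90.66706085205078), (133.2395782470703, 43.51444625854492), 23.79051971435547) (array([0.111, 0.112, 0.114, 0.115, 0.116, 0.117, 0.118, 0.119, 0.12 ,
       0.121, 0.122, 0.123, 0.124, 0.125, 0.126, 0.127, 0.128, 0.129,
       0.13 , 0.131, 0.132, 0.133, 0.134, 0.135, 0.136, 0.137, 0.138,
       0.139, 0.14 ]), array([ 2,  2,  4,  2,  3,  5,  8,  7, 23, 22, 35, 45, 38, 46, 38, 41, 27,
       25, 32, 30, 30, 34, 33, 18, 18, 11,  3,  6,  1]))
```

```bash
cd pics; python3 - <<'E'
import cv2,numpy as np
a=[cv2.imread(f) for f in("z_top_150.png","z_top_300.png")]
def pad(x,h): return np.pad(x,((0,h-x.shape[0]),(0,5),(0,0)))
def cat(l): H=max(x.shape[0] for x in l); return np.hstack([pad(cv2.resize(x,None,fx=.8,fy=.8),int(H*.8)+1) for x in l])
cv2.imwrite("c1.png",cat(a)); cv2.imwrite("c2.png",cat([cv2.imread(f) for f in("z_scene_170.png","z_scene_325.png")]))
E
```

```text
(no output)
```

View pics/c1.png

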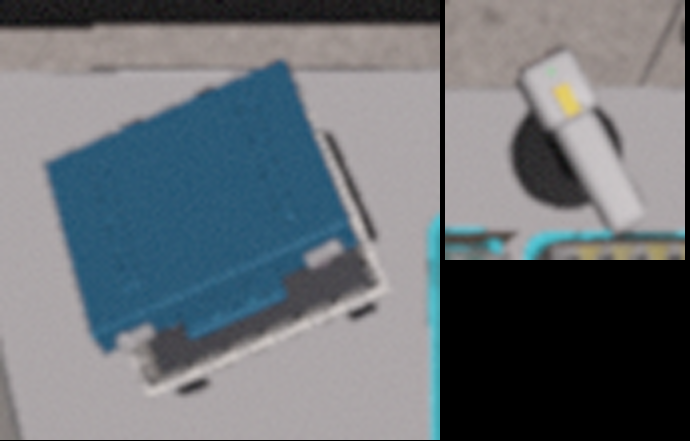

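View pics/c2.png

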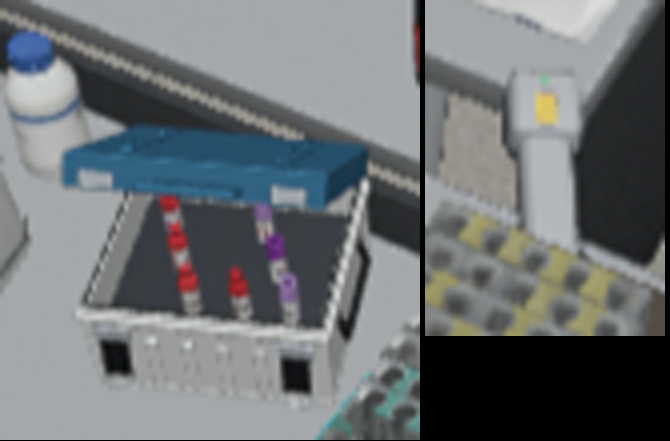

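```bash
cat > fit.py <<'E'
from h import *
from scipy.optimize import minimize
S=4
def box(x0,x1,y0,y1,z0,z1): return np.array([[x,y,z] for x in(x0,x1) for y in(y0,y1) for z in(z0,z1)],float)/1000
def Rz(a): return np.array([[np.cos(a),-np.sin(a),0],[np.sin(a),np.cos(a),0],[0,0,1]])
def Ry(a): return np.array([[np.cos(a),0,np.sin(a)],[0,1,0],[-np.sin(a),0,np.cos(a)]])
def lid_T(p):
    # lid rotating: front (-x) lifts => rotation about +y by +theta: -x -> +z
    x,y,yaw,th=p; R=Rz(yaw)@Ry(th); h=np.array([x,y,0])+Rz(yaw)@np.array([.08,0,.09]); return R,h
LID=[box(-162,0,-90,90,0,26),box(-184,-162,-35,35,0,8)]
TUB=[box(-80,80,-90,90,0,90)]
READ=[box(-66,18,-15,15,0,26),box(18,66,-21,21,0,34)]
def raster(n,Ps):
    m=np.zeros((420*S,560*S),np.uint8)
    for P in Ps:
        uv=cv2.convexHull(((proj(n,P)+.5)*S-.5).astype(np.float32)); cv2.fillConvexPoly(m,(uv*16).round().astype(np.int32),1,shift=4)
    return cv2.resize(m*255,(560,420),interpolation=cv2.INTER_AREA)/255.
def case_parts(p):
    R,h=lid_T(p); R0=Rz(p[2]); o=np.array([p[0],p[1],0])
    lid=[B@R.T+h for B in LID]; tub=[B@R0.T+o for B in TUB]; return lid,tub
def read_parts(p,z=.1): return [B@Rz(p[2]).T+np.array([p[0],p[1],z]) for B in READ]
def iou(a,m): return np.minimum(a,m).sum()/np.maximum(a,m).sum()
E
python3 - <<'E'
from fit import *
M={k:np.load(f"m_{k}.npy").astype(float) for k in("top_case_lid","scene_case_lid","top_case","scene_case","top_reader","scene_reader")}
def fc(p):
    lid,tub=case_parts(p)
    return -iou(raster("top",lid),M["top_case_lid"])-.5*iou(raster("scene",lid),M["scene_case_lid"])-iou(raster("top",lid+tub),M["top_case"])-iou(raster("scene",lid+tub),M["scene_case"])
# start: plane/rect
p0=np.array([.455,.265,.412,.609])
def run(f,p0,st):
    sim=np.vstack([p0]+[p0+np.eye(len(p0))[i]*st[i] for i in range(len(p0))])
    return minimize(f,p0,method="Nelder-Mead",options=dict(initial_simplex=sim,xatol=1e-4,fatol=1e-5,maxiter=300))
r=run(fc,p0,[.02,.02,.05,.05]); print(r.x,r.fun)
p=r.x
lid,tub=case_parts(p)
print([iou(raster("top",lid),M["top_case_lid"]),iou(raster("scene",lid),M["scene_case_lid"]),iou(raster("top",lid+tub),M["top_case"]),iou(raster("scene",lid+tub),M["scene_case"])])
# plane residual
Q=np.load("lidpts.npy"); R,h=lid_T(p); L=(Q-h)@R; print("lid pts in lid frame mean,std",L.mean(0),L.std(0),np.percentile(L,[1,99],axis=0))
fr=lambda p:-iou(raster("top",read_parts(p)),M["top_reader"])-.4*iou(raster("scene",read_parts(p)),M["scene_reader"])
rr=run(fr,np.array([.554,-.09,.42]),[.01,.01,.05]); print(rr.x,rr.fun,iou(raster("top",read_parts(rr.x)),M["top_reader"]))
fr2=lambda p:-iou(raster("top",read_parts(p)),M["top_reader"])
print(run(fr2,rr.x,[.01,.01,.05]).x)
np.save("case_p.npy",p);np.save("reader_p.npy",rr.x)
for n in("top","scene"):
    im=np.load(f"{n}0_i.npy")[:,:,::-1].copy(); im=cv2.resize(im,None,fx=4,fy=4,interpolation=cv2.INTER_CUBIC)
    for B,c in[(lid[0],(0,0,255)),(lid[1],(0,255,255)),(tub[0],(0,255,0))]+[(b,(255,0,255)) for b in read_parts(rr.x)]:
        uv=((proj(n,B)+.5)*4-.5)
        for i in range(8):
            for k in(1,2,4):
                if not i&k: cv2.line(im,tuple(uv[i].astype(int)),tuple(uv[i|k].astype(int)),c,1)
    bx=(160,165,355,275) if n=="top" else (175,140,370,255)
    cv2.imwrite(f"pics/ov_{n}.png",im[bx[1]*4:bx[3]*4,bx[0]*4:bx[2]*4])
E
```

```text
[0.47924129 0.26839042 0.40638123 0.62384559] -3.321826240518194
[np.float64(0.947168369999516), np.float64(0.9071731687170141), np.float64(0.9516368174863904), np.float64(0.9694344686737802)]
lid pts in lid frame mean,std [-0.08577436  0.00185934  0.02522513] [0.04808985 0.05300488 0.00208584] [[-0.16294228 -0.0885091   0.02031705]
 [-0.00108918  0.091464    0.02977658]]
[ 0.55437821 -0.09494733  0.46103152] -1.169767067924167 0.863982982822283
[ 0.55436198 -0.09496061  0.46130235]
```

View pics/ov_top.png

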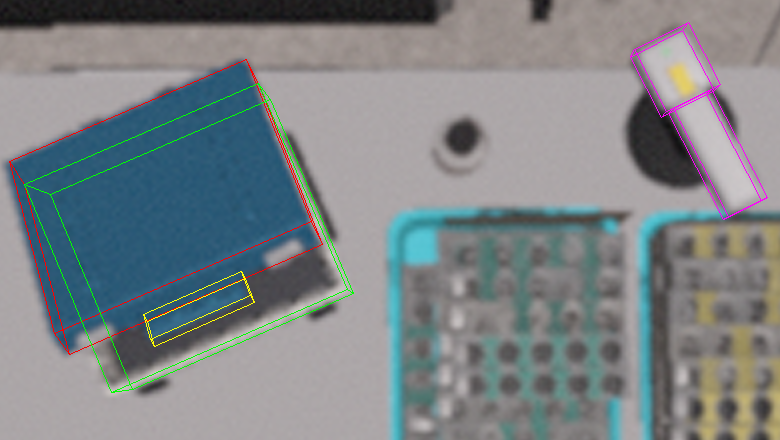

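View pics/ov_scene.png

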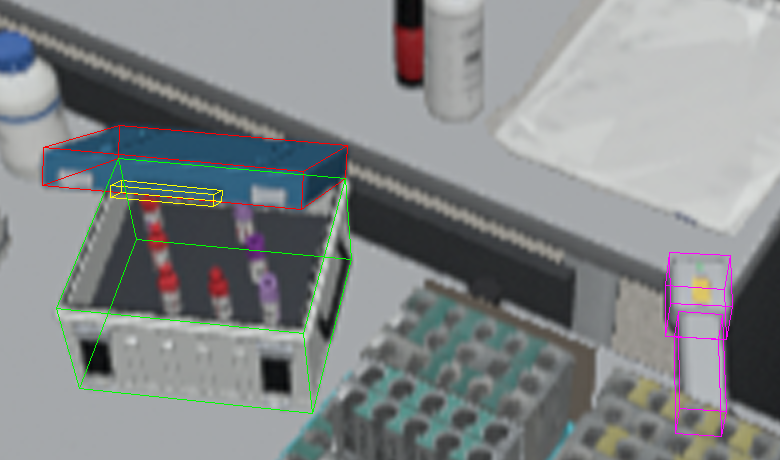

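```bash
cat > plan.py <<'E'
from h import *
from scipy.spatial.transform import Rotation as Ro, Slerp
import json,sys
yaw=.4064; c=np.array([np.cos(yaw),np.sin(yaw),0]); cy=np.array([-np.sin(yaw),np.cos(yaw),0]); ez=np.array([0,0,1.])
H=np.array([.47924,.26839,0])+.08*c+.09*ez
def lidframe(th): return np.c_[c*np.cos(th)-ez*np.sin(th), cy, c*np.sin(th)+ez*np.cos(th)]
def toolR(pitch,yw=yaw):  # pitch below horizontal in deg, along heading yw ; tool x ~ forward/up
    a=np.radians(pitch); h=np.array([np.cos(yw),np.sin(yw),0]); z=h*np.cos(a)-ez*np.sin(a); y=np.array([np.sin(yw),-np.cos(yw),0]); return np.c_[np.cross(y,z),y,z]
def rows(p,R,targets):
    """targets: list of (p,R) per row; returns rounded rows, simulating rounding"""
    out=[]; R=R.copy();p=p.copy()
    for tp,tR in targets:
        d=(R.T@(tp-p))/.04; w=Ro.from_matrix(R.T@tR).as_rotvec()/.15
        r=np.round(np.r_[d,w],2); out.append(r.tolist())
        p=p+R@(r[:3]*.04); R=R@Ro.from_rotvec(r[3:]*.15).as_matrix()
    return out,p,R
def interp(p0,R0,p1,R1,n):
    s=Slerp([0,1],Ro.from_matrix(np.array([R0,R1])))
    return [(p0+(p1-p0)*k/n,s(k/n).as_matrix()) for k in range(1,n+1)]
def show(out):
    o=np.array(out); print("max",abs(o).max(0))
    for i in range(0,len(out),10): print(json.dumps([out[i:i+10]]).replace(".0,",",").replace(" ","").replace("-0,","0,"))
def cur():
    s=env.observe(); return np.array(s['position']),np.array(s['tool_rot'])
def getcmd():
    z=np.load("cmd.npz"); return z['p'],z['R']
def setcmd(p,R): np.savez("cmd.npz",p=p,R=R)
def log():
    s=env.observe(); open("log.jsonl","a").write(json.dumps({k:np.array(v).tolist() for k,v in s.items()})+"\n"); return s
E
python3 - <<'E'
from plan import *
log()
p,R=cur(); Rt=toolR(45)
th=.62; L=lidframe(th)
con=H+L@np.array([-.160,0,-.013]); pre=H+L@np.array([-.160,0,-.035])-Rt[:,2]*.07
print("contact",con,"pre",pre)
mid=(np.array([.27,.36,.32]))
s=Slerp([0,1],Ro.from_matrix(np.array([R,Rt])))
n=20; T=[]
pts=[p+(mid-p)*k/9 for k in range(1,10)]+[mid+(pre-mid)*k/11 for k in range(1,12)]
T=[(q,s((k+1)/n).as_matrix()) for k,q in enumerate(pts)]
o,pp,RR=rows(p,R,T); setcmd(pp,RR); show(o); print(pp)
for t in T[::4]: print(t[0].round(3),t[1][:,2].round(2))
E
```

```text
contact [0.42617169 0.24555164 0.17238521] pre [0.36896418 0.22093194 0.20397735]
max [0.42 0.37 0.34 0.3  0.14 0.72]
[[[-0.24,-0.3,-0.25,-0.3,0.13,0.71],[-0.27,-0.26,-0.26,-0.29,0.14,0.72],[-0.28,-0.23,-0.28,-0.3,0.13,0.71],[-0.3,-0.17,-0.3,-0.29,0.14,0.72],[-0.32,-0.13,-0.3,-0.3,0.13,0.71],[-0.31,-0.08,-0.32,-0.29,0.14,0.72],[-0.32,-0.04,-0.33,-0.3,0.13,0.71],[-0.31,0.02,-0.34,-0.29,0.14,0.71],[-0.3,0.06,-0.34,-0.3,0.13,0.72],[-0.42,0.12,0.18,-0.3,0.14,0.71]]]
[[[-0.41,0.16,0.17,-0.29,0.13,0.72],[-0.39,0.19,0.17,-0.3,0.14,0.71],[-0.37,0.23,0.17,-0.29,0.13,0.72],[-0.35,0.26,0.18,-0.3,0.14,0.71],[-0.33,0.28,0.18,-0.29,0.13,0.71],[-0.3,0.31,0.18,-0.3,0.14,0.72],[-0.26,0.34,0.2,-0.3,0.13,0.71],[-0.24,0.35,0.21,-0.29,0.14,0.72],[-0.2,0.36,0.21,-0.3,0.13,0.71],[-0.16,0.37,0.23,-0.29,0.14,0.72]]]
[0.36878745 0.22102291 0.2041027 ]
[0.243 0.48  0.241] [ 0.    0.05 -1.  ]
[0.256 0.42  0.281] [ 0.07  0.23 -0.97]
[0.27 0.36 0.32] [ 0.2   0.36 -0.91]
[0.306 0.309 0.278] [ 0.37  0.41 -0.84]
[0.342 0.259 0.236] [ 0.54  0.36 -0.76]
```

Call:
{"op": "jog_arm", "data": {"plan": [[[-0.24,-0.3,-0.25,-0.3,0.13,0.71],[-0.27,-0.26,-0.26,-0.29,0.14,0.72],[-0.28,-0.23,-0.28,-0.3,0.13,0.71],[-0.3,-0.17,-0.3,-0.29,0.14,0.72],[-0.32,-0.13,-0.3,-0.3,0.13,0.71],[-0.31,-0.08,-0.32,-0.29,0.14,0.72],[-0.32,-0.04,-0.33,-0.3,0.13,0.71],[-0.31,0.02,-0.34,-0.29,0.14,0.71],[-0.3,0.06,-0.34,-0.3,0.13,0.72],[-0.42,0.12,0.18,-0.3,0.14,0.71]]], "grip": -1, "squeeze": 40}}

```text
time_s: 1.8
position: [0.2796, 0.3472, 0.3119]
tool_rot: [[-0.075, 0.966, 0.247], [0.924, -0.026, 0.381], [0.374, 0.257, -0.891]]
ft_force: [1.3, 0.3, -0.6]
grip_width: -0.0002
```

```bash
python3 -c "
from plan import *
s=log(); print(s['q'])"
```

```text
[28.20823867 -3.79880195 97.37999473 14.19742062 63.0787256  22.90345747]
```

Call:
{"op": "jog_arm", "data": {"plan": [[[-0.41,0.16,0.17,-0.29,0.13,0.72],[-0.39,0.19,0.17,-0.3,0.14,0.71],[-0.37,0.23,0.17,-0.29,0.13,0.72],[-0.35,0.26,0.18,-0.3,0.14,0.71],[-0.33,0.28,0.18,-0.29,0.13,0.71],[-0.3,0.31,0.18,-0.3,0.14,0.72],[-0.26,0.34,0.2,-0.3,0.13,0.71],[-0.24,0.35,0.21,-0.29,0.14,0.72],[-0.2,0.36,0.21,-0.3,0.13,0.71],[-0.16,0.37,0.23,-0.29,0.14,0.72]]]}}

```text
time_s: 2.8
position: [0.369, 0.2202, 0.204]
tool_rot: [[0.651, 0.391, 0.651], [0.275, -0.921, 0.278], [0.708, -0.002, -0.706]]
ft_force: [1.0, 0.6, -0.1]
grip_width: -0.0004
```

```bash
python3 - <<'E'
from plan import *
s=log(); print(s['q'],s['position'],s['ft_force']); print(getcmd()); print(s['tool_rot'])
im,d=vision.get_image("scene"); cv2.imwrite("pics/s1.png",im[:,:,::-1])
E
```

```text
[  8.44525291  -1.34410129 125.27289146  41.35894153  15.73380846
  39.40828167] [0.36903621 0.22022537 0.20395854] [ 1.01561034  0.55156683 -0.1382461 ]
(array([0.36878745, 0.22102291, 0.2041027 ]), array([[ 6.49619893e-01,  3.95165754e-01,  6.49490586e-01],
       [ 2.78995957e-01, -9.18609643e-01,  2.79852783e-01],
       [ 7.07216551e-01, -5.92687137e-04, -7.06996746e-01]]))
[[ 0.65051653  0.39069636  0.65129455]
 [ 0.27467937 -0.92051776  0.27784582]
 [ 0.70808155 -0.00184612 -0.70612825]]
```

View pics/s1.png

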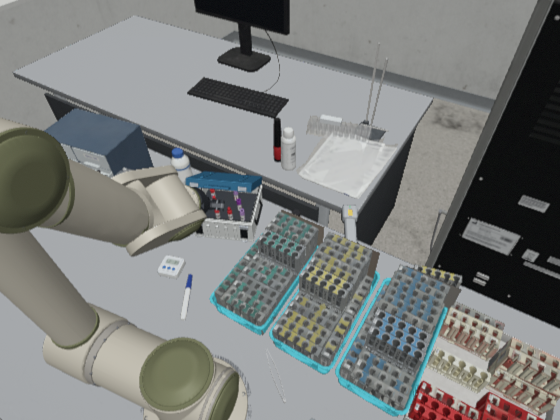

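```bash
cat > kin.py <<'E'
import numpy as np,json
from scipy.spatial.transform import Rotation as Ro
from scipy.optimize import least_squares
def rz(a):return Ro.from_euler('z',a,degrees=True).as_matrix()
def ry(a):return Ro.from_euler('y',a,degrees=True).as_matrix()
LO=np.array([-178.18,-50.72,12.68,-81.47,9.98,-165.26]);HI=np.array([178.18,133.34,142.11,261.47,163.14,165.26])
def fk(q,k,s4=1,Rtool=np.eye(3)):
    h,d,L2,a3,L3,d6,a1=k
    R1=rz(q[0]); R2=R1@ry(q[1]); R3=R2@ry(q[2]); R4=R3@rz(s4*q[3]); R5=R4@ry(q[4]); R6=R5@rz(q[5])
    p=np.array([0,0,h])+R1@[a1,d,0]+R2@[0,0,L2]+R3@[a3,0,L3]+R6@[0,0,d6]
    return p,R6@Rtool
def load(): return [json.loads(l) for l in open("log.jsonl")]
E
python3 - <<'E'
from kin import *
D=load()
for s4 in(1,-1):
    for d in D: 
        _,R=fk(d['q'],[0]*7,s4); print(s4,(R.T@np.array(d['tool_rot'])).round(3).tolist())
    f=lambda k:np.concatenate([fk(d['q'],k,s4)[0]-d['position'] for d in D])
    for a in(0,1):
        g=(lambda k:f(np.r_[k,0])) if a==0 else f
        r=least_squares(g,[.3,.1,.4,0,.35,.2]+[0]*a); print(s4,r.x.round(4),abs(r.fun).max())
E
```

```text
1 [[0.0, -1.0, -0.0], [1.0, 0.0, 0.0], [-0.0, -0.0, 1.0]]
1 [[0.0, -1.0, -0.0], [1.0, 0.0, 0.0], [-0.0, -0.0, 1.0]]
1 [[0.0, -1.0, 0.0], [1.0, 0.0, 0.0], [0.0, 0.0, 1.0]]
1 [0.1301 0.1175 0.5371 0.103  0.3508 0.2575] 8.439666743242924e-10
1 [ 0.1301  0.1175  0.5371  0.103   0.3508  0.2575 -0.    ] 8.841731236053363e-10
-1 [[0.0, -1.0, 0.0], [1.0, 0.0, -0.0], [0.0, 0.0, 1.0]]
-1 [[-0.25, -0.961, 0.12], [0.894, -0.181, 0.409], [-0.372, 0.21, 0.904]]
-1 [[-0.986, -0.165, -0.005], [0.153, -0.923, 0.353], [-0.063, 0.347, 0.936]]
-1 [0.0766 0.1771 0.4907 0.055  0.3645 0.1917] 0.045978705219292565
-1 [-0.0395  0.147   0.2766 -0.0251  0.1454 -0.0352  0.2923] 0.030526582191470142
```

```bash
cat >> kin.py <<'E'
K=np.array(least_squares(lambda k:np.concatenate([fk(d['q'],np.r_[k,0])[0]-d['position'] for d in load()]),[.13,.1175,.537,.103,.351,.2575]).x.tolist()+[0])
RT=np.array([[0,-1,0],[1,0,0],[0,0,1.]])
def ik(p,R,q0):
    def f(q):
        a,b=fk(q,K,1,RT); return np.r_[(a-p)*10,Ro.from_matrix(b.T@R).as_rotvec()]
    r=least_squares(f,np.clip(q0,LO+.01,HI-.01),bounds=(LO,HI),x_scale=30.); return r.x,abs(r.fun).max()
E
python3 - <<'E'
from plan import *; from kin import *
q=np.array(load()[-1]['q'])
for p0,p1 in((45,90),(55,90),(55,100)):
    qq=q
    for th in np.linspace(.62,1.9,9):
        L=lidframe(th); pi=p0+(p1-p0)*(th-.62)/1.28; R=toolR(pi)
        qq,e=ik(H+L@np.array([-.162,0,-.013]),R,qq); print(p0,p1,round(th,2),qq.round(1),round(e,4))
E
```

```text
45 90 0.62 [ 11.6   9.1 121.   56.4  10.   25.6] 0.001
45 90 0.78 [ 12.8   8.  112.9  18.5  21.3  64.6] 0.0
45 90 0.94 [ 14.    8.8 104.6   9.4  33.6  74.4] 0.0
45 90 1.1 [14.9 11.  96.2  5.5 45.1 78.7] 0.0
45 90 1.26 [15.8 14.2 87.6  3.5 55.9 81.1] 0.0
45 90 1.42 [16.5 18.3 78.8  2.2 66.2 82.6] 0.0
45 90 1.58 [17.1 23.  69.8  1.2 76.  83.6] 0.0
45 90 1.74 [17.6 28.2 60.5  0.6 85.7 84.3] 0.0
45 90 1.9 [18.1 33.9 50.9  0.  95.2 84.8] 0.0
55 90 0.62 [ 12.9   9.  113.7  15.1  23.5  67.5] 0.0
55 90 0.78 [ 13.8   9.  106.5   8.5  34.5  74.7] 0.0
55 90 0.94 [14.6 10.4 99.1  5.4 44.6 78.4] 0.0
55 90 1.1 [15.4 12.8 91.5  3.6 54.1 80.6] 0.0
55 90 1.26 [16.1 15.9 83.8  2.4 62.9 82. ] 0.0
55 90 1.42 [16.7 19.7 75.8  1.6 71.4 83.1] 0.0
55 90 1.58 [17.2 24.1 67.7  0.9 79.5 83.8] 0.0
55 90 1.74 [17.7 28.8 59.4  0.4 87.4 84.4] 0.0
55 90 1.9 [18.1 33.9 50.9  0.  95.2 84.8] 0.0
55 100 0.62 [ 12.9   9.  113.7  15.1  23.5  67.5] 0.0
55 100 0.78 [ 13.9   9.3 105.6   7.8  36.3  75.6] 0.0
55 100 0.94 [14.9 11.1 97.3  4.5 48.2 79.2] 0.0
55 100 1.1 [15.7 14.  88.7  2.7 59.3 81.4] 0.0
55 100 1.26 [16.4 17.8 80.   1.6 69.8 82.7] 0.0
55 100 1.42 [17.  22.4 70.9  0.8 79.9 83.7] 0.0
55 100 1.58 [17.6 27.5 61.5  0.1 89.7 84.3] 0.0
55 100 1.74 [18.  33.2 51.7 -0.4 99.5 84.7] 0.0
55 100 1.9 [ 18.4  39.4  41.2  -0.9 109.4  84.9] 0.0
```

```bash
cat > lidpath.py <<'E'
from plan import *
def pose(th,extra=0.):
    pi=55+35*min((th-.62)/1.23,1); rel=np.radians(pi)-th
    off=.011/np.cos(rel)+.019*np.tan(rel) if rel>0 else .011*np.cos(rel)
    return H+lidframe(th)@np.array([-.165,0,-off-extra]),toolR(pi)
E
python3 - <<'E'
from lidpath import *; from kin import *
p,R=cur()
pt,Rt=pose(.62,.015); pre=pt-Rt[:,2]*.055
print(pre,pt)
T=interp(p,R,pre,Rt,4)+interp(pre,Rt,pt,Rt,6)
q=np.array(log()['q'])
for a,b in T: q,e=ik(a,b,q); print(q.round(1),round(e,4))
o,pp,RR=rows(p,R,T); setcmd(pp,RR); show(o); print(pp)
E
```

```text
[0.38257569 0.22678976 0.20375106] [0.41155291 0.23926033 0.1586977 ]
[  9.1  -0.8 123.1  30.7  18.5  50.5] 0.0
[  9.9  -0.3 120.8  23.3  21.9  58.2] 0.0
[ 10.5   0.4 118.5  18.1  25.4  63.5] 0.0
[ 11.1   1.1 116.2  14.4  29.1  67.4] 0.0
[ 11.4   2.4 116.4  14.9  27.5  67. ] 0.0
[ 11.6   3.8 116.6  15.4  26.   66.5] 0.0
[ 11.8   5.2 116.8  16.   24.5  65.9] 0.0
[ 12.    6.5 116.9  16.7  23.   65.3] 0.0
[ 12.2   7.9 117.   17.5  21.6  64.6] 0.0
[ 12.4   9.3 117.   18.3  20.2  63.7] 0.0
max [0.09 0.01 0.23 0.01 0.29 0.02]
[[[0.08,-0.01,0.06,0.01,-0.29,-0.02],[0.07,-0.01,0.06,0,-0.29,-0.02],[0.08,-0.01,0.05,0.01,-0.29,-0.02],[0.09,-0.01,0.06,0,-0.29,-0.01],[0,0,0.22,0,0,-0.0],[0,0,0.23,0,0,-0.0],[0,0,0.23,0,0,-0.0],[0,0,0.23,0,0,-0.0],[0,0,0.23,0,0,-0.0],[0,0,0.23,0,0,-0.0]]]
[0.41166294 0.23929278 0.15879048]
```

Call:
{"op": "jog_arm", "data": {"plan": [[[0.08,-0.01,0.06,0.01,-0.29,-0.02],[0.07,-0.01,0.06,0,-0.29,-0.02],[0.08,-0.01,0.05,0.01,-0.29,-0.02],[0.09,-0.01,0.06,0,-0.29,-0.01],[0,0,0.22,0,0,0],[0,0,0.23,0,0,0],[0,0,0.23,0,0,0],[0,0,0.23,0,0,0],[0,0,0.23,0,0,0],[0,0,0.23,0,0,0]]]}}

```text
time_s: 3.85
position: [0.4117, 0.2414, 0.1598]
tool_rot: [[0.748, 0.404, 0.526], [0.333, -0.915, 0.229], [0.574, 0.004, -0.819]]
ft_force: [0.5, -1.3, -0.7]
grip_width: -0.0001
```

```bash
python3 - <<'E'
from lidpath import *; from kin import *
s=log(); print(s['position'],s['ft_force'],s['q'].round(1))
for n in("scene","top"):
    im,d=vision.get_image(n); cv2.imwrite(f"pics/{n}2.png",im[:,:,::-1])
    x=cv2.resize(im[150:260,150:270] if n=="scene" else im[165:275,150:270],None,fx=5,fy=5,interpolation=cv2.INTER_CUBIC); cv2.imwrite(f"pics/{n}2z.png",x[:,:,::-1])
p,R=getcmd()
T=[pose(t) if k>2 else pose(t,[.01,.005,0][k]) for k,t in enumerate([.62,.62,.62]+list(np.linspace(.65,1.85,37)))]
q=s['q']
for a,b in T[::6]: q,e=ik(a,b,q); print(q.round(1),round(e,4))
o,pp,RR=rows(p,R,T); setcmd(pp,RR); show(o); print(pp)
E
```

```text
[0.41166246 0.24140769 0.1598434 ] [ 0.5434848  -1.32044048 -0.66457937] [ 12.7   9.2 116.8  18.1  20.4  63.7]
[ 12.5   9.1 116.2  17.4  21.1  64.8] 0.0
[ 13.5   8.5 108.5   9.5  32.4  73.6] 0.0
[14.7 10.2 98.6  5.2 45.9 78.6] 0.0
[15.7 13.7 88.5  3.  58.2 81.2] 0.0
[16.5 18.3 78.1  1.8 69.4 82.8] 0.0
[17.2 23.8 67.7  0.9 80.  83.8] 0.0
[17.8 30.  57.   0.3 90.2 84.5] 0.0
max [0.15 0.   0.06 0.   0.12 0.  ]
[[[0.11,0,-0.04,0,0,-0.0],[0.12,0,-0.04,0,0,-0.0],[0.12,0,-0.04,0,0,-0.0],[0.12,0,-0.06,0,-0.1,-0.0],[0.14,0,-0.06,0,-0.11,-0.0],[0.14,0,-0.06,0,-0.11,-0.0],[0.13,0,-0.05,0,-0.11,-0.0],[0.14,0,-0.05,0,-0.11,-0.0],[0.14,0,-0.05,0,-0.11,-0.0],[0.14,0,-0.04,0,-0.11,-0.0]]]
[[[0.14,0,-0.05,0,-0.11,-0.0],[0.15,0,-0.04,0,-0.11,-0.0],[0.14,0,-0.03,0,-0.11,-0.0],[0.14,0,-0.04,0,-0.11,-0.0],[0.14,0,-0.03,0,-0.11,-0.0],[0.15,0,-0.03,0,-0.11,-0.0],[0.14,0,-0.03,0,-0.11,-0.0],[0.15,0,-0.02,0,-0.11,-0.0],[0.14,0,-0.02,0,-0.11,-0.0],[0.15,0,-0.02,0,-0.11,-0.0]]]
[[[0.14,0,-0.02,0,-0.11,-0.0],[0.15,0,-0.01,0,-0.11,-0.0],[0.14,0,-0.01,0,-0.12,-0.0],[0.14,0,-0.01,0,-0.11,-0.0],[0.14,0,0,0,-0.11,-0.0],[0.14,0,-0.01,0,-0.11,-0.0],[0.14,0,0,0,-0.11,-0.0],[0.13,0,0.01,0,-0.11,-0.0],[0.14,0,0,0,-0.11,-0.0],[0.14,0,0.01,0,-0.11,-0.0]]]
[[[0.14,0,0,0,-0.11,-0.0],[0.14,0,0.01,0,-0.11,-0.0],[0.13,0,0.02,0,-0.11,-0.0],[0.14,0,0.01,0,-0.11,-0.0],[0.14,0,0.02,0,-0.11,-0.0],[0.14,0,0.02,0,-0.11,-0.0],[0.13,0,0.02,0,-0.11,-0.0],[0.14,0,0.03,0,-0.11,-0.0],[0.14,0,0.03,0,-0.11,-0.0],[0.13,0,0.03,0,-0.11,-0.0]]]
[0.58510834 0.31380111 0.2514005 ]
```

View pics/top2z.png

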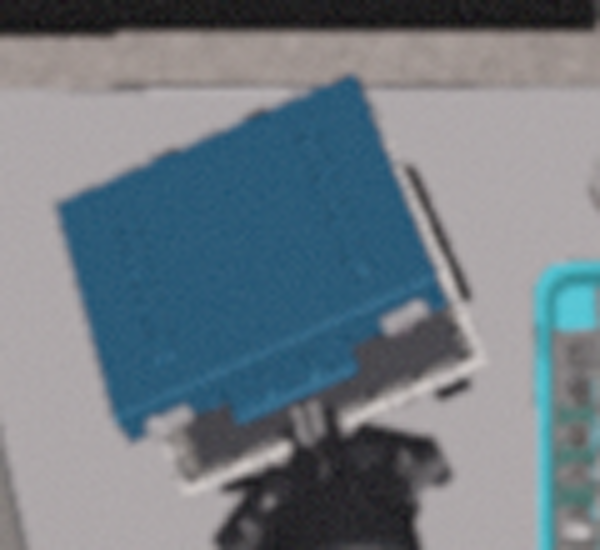

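View pics/scene2z.png

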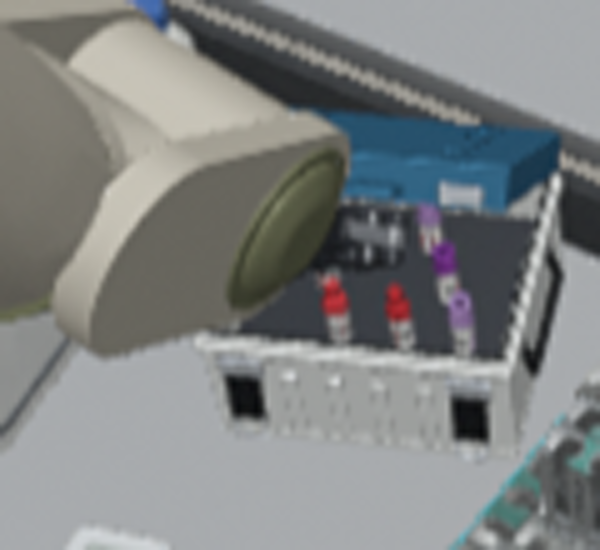

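The fingertips are under the middle of the lip (top-view zoom around (310,410)). Now I'll lift.

Call:
{"op": "jog_arm", "data": {"plan": [[[0.11,0,-0.04,0,0,0],[0.12,0,-0.04,0,0,0],[0.12,0,-0.04,0,0,0],[0.12,0,-0.06,0,-0.1,0],[0.14,0,-0.06,0,-0.11,0],[0.14,0,-0.06,0,-0.11,0],[0.13,0,-0.05,0,-0.11,0],[0.14,0,-0.05,0,-0.11,0],[0.14,0,-0.05,0,-0.11,0],[0.14,0,-0.04,0,-0.11,0]]]}}

```text
time_s: 4.95
position: [0.4409, 0.2546, 0.2056]
tool_rot: [[0.804, 0.404, 0.436], [0.358, -0.915, 0.189], [0.475, 0.004, -0.88]]
ft_force: [-1.9, -1.4, -2.0]
grip_width: 0.0
```

Call:
{"op": "jog_arm", "data": {"plan": [[[0.14,0,-0.05,0,-0.11,0],[0.15,0,-0.04,0,-0.11,0],[0.14,0,-0.03,0,-0.11,0],[0.14,0,-0.04,0,-0.11,0],[0.14,0,-0.03,0,-0.11,0],[0.15,0,-0.03,0,-0.11,0],[0.14,0,-0.03,0,-0.11,0],[0.15,0,-0.02,0,-0.11,0],[0.14,0,-0.02,0,-0.11,0],[0.15,0,-0.02,0,-0.11,0]]]}}

```text
time_s: 5.95
position: [0.4841, 0.2738, 0.2403]
tool_rot: [[0.865, 0.404, 0.298], [0.383, -0.915, 0.127], [0.324, 0.004, -0.946]]
ft_force: [-1.6, -1.1, -2.3]
grip_width: -0.0001
```

```bash
python3 - <<'E'
from lidpath import *
s=log(); print(s['position'],s['ft_force'],s['q'].round(1)); print(pose(1.194)[0])
im,d=vision.get_image("top"); cv2.imwrite("pics/top3.png",im[:,:,::-1])
cv2.imwrite("pics/top3z.png",cv2.resize(im[155:275,140:280],None,fx=5,fy=5,interpolation=cv2.INTER_CUBIC)[:,:,::-1])
E
```

```text
[0.48410861 0.27376294 0.24033826] [-1.64953612 -1.05171292 -2.28907927] [16.2 14.3 86.4  2.5 60.5 81.5]
[0.48672237 0.2716101  0.23901544]
```

View pics/top3z.png

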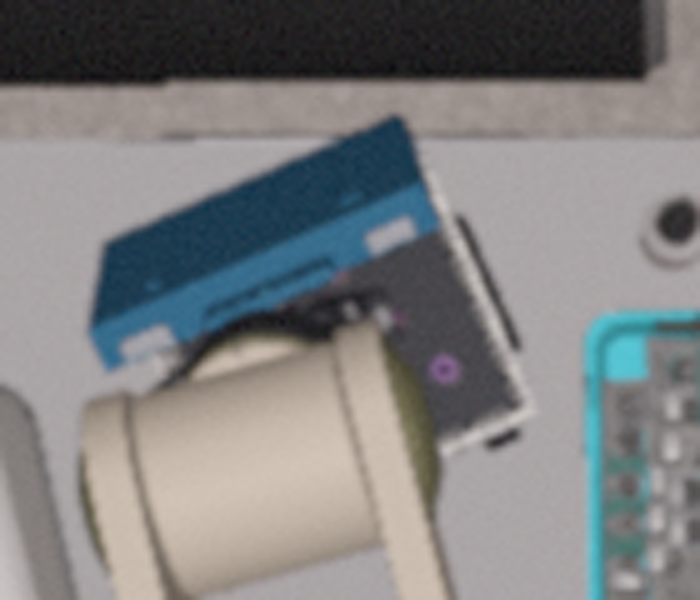

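The lid is rising: its top face foreshortens near (250,190), and the force is about 3 N. Continuing.

Call:
{"op": "jog_arm", "data": {"plan": [[[0.14,0,-0.02,0,-0.11,0],[0.15,0,-0.01,0,-0.11,0],[0.14,0,-0.01,0,-0.12,0],[0.14,0,-0.01,0,-0.11,0],[0.14,0,0,0,-0.11,0],[0.14,0,-0.01,0,-0.11,0],[0.14,0,0,0,-0.11,0],[0.13,0,0.01,0,-0.11,0],[0.14,0,0,0,-0.11,0],[0.14,0,0.01,0,-0.11,0]]]}}

```text
time_s: 7.0
position: [0.5335, 0.2956, 0.2562]
tool_rot: [[0.902, 0.404, 0.152], [0.399, -0.915, 0.062], [0.164, 0.004, -0.986]]
ft_force: [-1.7, -1.3, -1.2]
grip_width: -0.0002
```

Call:
{"op": "jog_arm", "data": {"plan": [[[0.14,0,0,0,-0.11,0],[0.14,0,0.01,0,-0.11,0],[0.13,0,0.02,0,-0.11,0],[0.14,0,0.01,0,-0.11,0],[0.14,0,0.02,0,-0.11,0],[0.14,0,0.02,0,-0.11,0],[0.13,0,0.02,0,-0.11,0],[0.14,0,0.03,0,-0.11,0],[0.14,0,0.03,0,-0.11,0],[0.13,0,0.03,0,-0.11,0]]]}}

```text
time_s: 8.0
position: [0.5841, 0.318, 0.2535]
tool_rot: [[0.915, 0.404, 0.002], [0.404, -0.915, -0.004], [0.0, 0.004, -1.0]]
ft_force: [-1.9, -1.1, -0.1]
grip_width: 0.0002
```

```bash
python3 - <<'E'
from lidpath import *
s=log(); print(s['position'],s['ft_force'],s['q'].round(1)); print(getcmd())
E
```

```text
[0.58411422 0.31803547 0.25349422] [-1.93479453 -1.08794686 -0.14446036] [18.5 33.4 50.9 -0.2 95.7 84.6]
(array([0.58510834, 0.31380111, 0.2514005 ]), array([[ 9.18818448e-01,  3.94680400e-01,  2.01423474e-04],
       [ 3.94680401e-01, -9.18818469e-01,  3.79840306e-05],
       [ 2.00063161e-04,  4.45974695e-05, -9.99999979e-01]]))
```

Call:
{"op": "jog_arm", "data": {"plan": [[[0.05,0,0.01,0,0,0],[0.05,0,0.01,0,0,0],[0.05,0,0.01,0,0,0],[0.05,0,0.01,0,0,0]]]}}

```text
time_s: 8.4
position: [0.591, 0.3212, 0.252]
tool_rot: [[0.915, 0.404, 0.002], [0.404, -0.915, -0.003], [0.001, 0.004, -1.0]]
ft_force: [-5.5, -2.3, 0.8]
grip_width: 0.0001
```

Call:
{"op": "jog_arm", "data": {"plan": [[[0.04,0,0.01,0,0,0],[0.04,0,0.01,0,0,0]]]}}

```text
time_s: 8.6
position: [0.5914, 0.3214, 0.2519]
tool_rot: [[0.915, 0.404, -0.004], [0.404, -0.915, -0.007], [-0.006, 0.004, -1.0]]
ft_force: [-21.9, -11.0, 10.0]
grip_width: -0.0002
```

Call:
{"op": "jog_arm", "data": {"plan": [[[0.03,0,0.01,0,0,0],[0,0,0,0,0,0]]]}}

```text
time_s: 8.8
position: [0.5915, 0.3214, 0.2518]
tool_rot: [[0.915, 0.404, -0.006], [0.404, -0.915, -0.008], [-0.009, 0.005, -1.0]]
ft_force: [-23.0, -12.1, 8.9]
grip_width: 0.0
```

Call:
{"op": "jog_arm", "data": {"plan": [[[-0.2,0,0,0,0,0],[-0.4,0,-0.1,0,0,0],[-0.5,0,-0.2,0,0,0],[-0.5,0,-0.2,0,0,0],[-0.3,0,0,0,0,0]]], "grip": 1}}

```text
time_s: 9.3
position: [0.525, 0.2921, 0.2724]
tool_rot: [[0.915, 0.404, 0.006], [0.404, -0.915, -0.002], [0.005, 0.004, -1.0]]
ft_force: [0.6, 0.4, 0.5]
grip_width: 0.0721
```

```bash
python3 - <<'E'
from plan import *; from kin import *
s=log(); p,R=cur(); print(p,s['ft_force'],s['grip_width'])
rp=np.load("reader_p.npy"); print(rp)
ry_=rp[2]; x=np.array([np.cos(ry_),np.sin(ry_),0])
g=np.array([rp[0],rp[1],.1])-.008*x; g[2]=.116
Rt=toolR(90,ry_)
tcp=g-ez*.019
over=tcp+ez*.10
T=interp(p,R,over,Rt,16)
q=s['q']
for a,b in T[::3]+[(tcp,Rt)]: q,e=ik(a,b,q); print(a.round(3),q.round(1),round(e,4))
o,pp,RR=rows(p,R,T); setcmd(pp,RR); show(o); print(pp,tcp)
E
```

```text
[0.52504916 0.29214546 0.27238744] [0.59605601 0.35156676 0.52984522] 0.07213828039839287
[ 0.55437821 -0.09494733  0.46103152]
[0.526 0.268 0.268] [15.6 24.7 63.7 -0.2 91.3 81.5] 0.0
[0.531 0.194 0.254] [ 8.2 22.4 69.6 -0.1 87.7 73.7] 0.0
[0.535 0.121 0.239] [ 0.4 21.2 73.9 -0.1 84.7 65.5] 0.0
[0.539 0.048 0.225] [-7.4 21.1 76.5 -0.  82.3 57.1] 0.0
[ 0.543 -0.025  0.211] [-15.1  22.   77.5  -0.   80.5  48.9] 0.0
[ 0.547 -0.099  0.197] [-22.4  23.9  76.8  -0.   79.3  41.2] 0.0
[ 0.547 -0.099  0.097] [-22.4  30.   84.9  -0.   65.2  41.2] 0.0
max [0.24 0.57 0.12 0.01 0.01 0.02]
[[[-0.22,0.57,0.12,0,0,-0.02],[-0.21,0.57,0.12,0,0,-0.02],[-0.22,0.57,0.12,0.01,-0.01,-0.02],[-0.22,0.57,0.12,0,0,-0.01],[-0.22,0.57,0.11,0,0,-0.02],[-0.23,0.57,0.12,0,0,-0.02],[-0.22,0.57,0.12,0,0,-0.02],[-0.23,0.57,0.12,0,-0.01,-0.02],[-0.23,0.56,0.12,0.01,0,-0.02],[-0.23,0.57,0.12,0,0,-0.02]]]
[[[-0.23,0.57,0.12,0,0,-0.01],[-0.23,0.56,0.11,0,0,-0.02],[-0.24,0.57,0.12,0,-0.01,-0.02],[-0.23,0.56,0.12,0.01,0,-0.02],[-0.24,0.56,0.12,0,0,-0.02],[-0.24,0.57,0.12,0,0,-0.02]]]
[ 0.54718304 -0.09864657  0.1968561 ] [ 0.54721346 -0.0985063   0.097     ]
```

Call:
{"op": "jog_arm", "data": {"plan": [[[-0.22,0.57,0.12,0,0,-0.02],[-0.21,0.57,0.12,0,0,-0.02],[-0.22,0.57,0.12,0.01,-0.01,-0.02],[-0.22,0.57,0.12,0,0,-0.01],[-0.22,0.57,0.11,0,0,-0.02],[-0.23,0.57,0.12,0,0,-0.02],[-0.22,0.57,0.12,0,0,-0.02],[-0.23,0.57,0.12,0,-0.01,-0.02],[-0.23,0.56,0.12,0.01,0,-0.02],[-0.23,0.57,0.12,0,0,-0.02]]]}}

```text
time_s: 10.3
position: [0.5394, 0.0471, 0.2239]
tool_rot: [[0.903, 0.43, 0.0], [0.43, -0.903, -0.002], [-0.001, 0.002, -1.0]]
ft_force: [1.2, -0.2, -0.0]
grip_width: 0.0853
```

```bash
python3 - <<'E'
from plan import *
im,d=vision.get_image("top"); np.save("top4_d.npy",d);np.save("top4_i.npy",im); cv2.imwrite("pics/top4.png",im[:,:,::-1])
r=spotter.trace("top","reader"); print([(k['score'],k['rect']) for k in r[:2]]); np.save("m_top4_reader.npy",r[0]['pixels'])
im,d=vision.get_image("scene"); np.save("scene4_d.npy",d);np.save("scene4_i.npy",im); cv2.imwrite("pics/scene4.png",im[:,:,::-1])
r=spotter.trace("scene","barcode"); print([(k['score'],k['rect']) for k in r[:2]]); np.save("m_scene4_bar.npy",r[0]['pixels'])
E
```

```text
[(0.79, [324.5, 172.0, 350.0, 218.7])]
[(0.75, [200.8, 128.9, 262.2, 186.4])]
```

View pics/scene4.png

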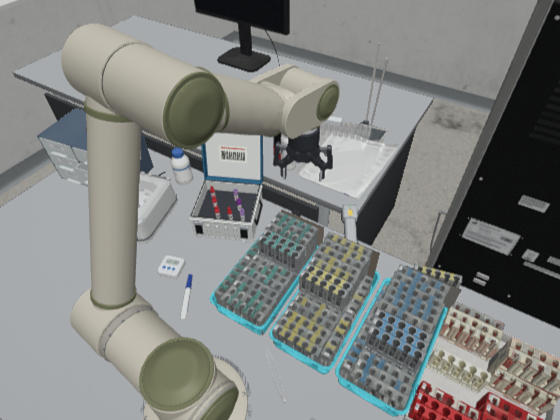

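View pics/top4.png

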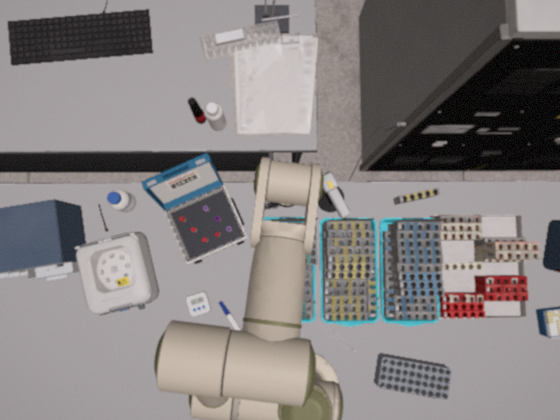

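The lid stands open on its stop, and the label shows at (233,154) in the scene view with the bars in view. Next I'll measure the bars and the lid plane.

```bash
python3 - <<'E'
from plan import *
im=np.load("scene4_i.npy");d=np.load("scene4_d.npy")
cv2.imwrite("pics/bar.png",cv2.resize(im[125:195,195:270],None,fx=8,fy=8,interpolation=cv2.INTER_CUBIC)[:,:,::-1])
cc=(np.array([[233,154]]))
m=np.zeros(d.shape,bool); m[145:164,222:245]=1
P,uv=cloud("scene",d,m); o=P.mean(0); 
for _ in range(5):
    k=abs((P-o)@np.linalg.svd(P-o)[2][2])<.006; 
U,S,V=np.linalg.svd(P-P.mean(0),full_matrices=False); n=V[2]*np.sign(-V[2]@c); print("center",P.mean(0),"n",n,"pitch",np.degrees(np.arcsin(n[2])),"heading",np.degrees(np.arctan2(-n[1],-n[0])),"rms",(((P-P.mean(0))@n).std()))
print("expected n",-lidframe(1.85)[:,2],"yaw",np.degrees(yaw))
print("in lid frame",((P-H)@lidframe(1.85)).mean(0),((P-H)@lidframe(1.85)).std(0))
# dark pixels
g=im[125:195,195:270].astype(int).sum(2)
sub=g[20:40,24:52]; dk=(sub<sub.max()*.62); vv,uu=np.nonzero(dk); print("dark centroid",uu.mean()+24+195,vv.mean()+20+125,dk.sum(),np.percentile(uu,[0,100])+219,np.percentile(vv,[0,100])+145)
L=lidframe(1.85)
for z in(0.007,.014,.02): print(z,H+L@np.array([-.08,0,z]),proj("scene",H+L@np.array([-.08,0,z])))
E
```

```text
center [0.59283387 0.31757496 0.16437076] n [-0.88249366 -0.38268311  0.27342016] pitch 15.867887936622235 heading 23.443405182792205 rms 0.002151126984868585
expected n [-0.88297921 -0.37999701  0.27559025] yaw 23.285004794116656
in lid frame [-0.0835574  0.0002746  0.0215933] [0.01807002 0.02072808 0.00215207]
dark centroid 232.4271844660194 155.2135922330097 103 [222. 244.] [151. 159.]
0.007 [0.57915631 0.31138977 0.16497288] [[231.90873467 157.02946975]]
0.014 [0.58533717 0.31404975 0.16304375] [[232.49263576 156.1162425 ]]
0.02 [0.59063504 0.31632973 0.16139021] [[232.98855825 155.34061466]]
```

View pics/bar.png

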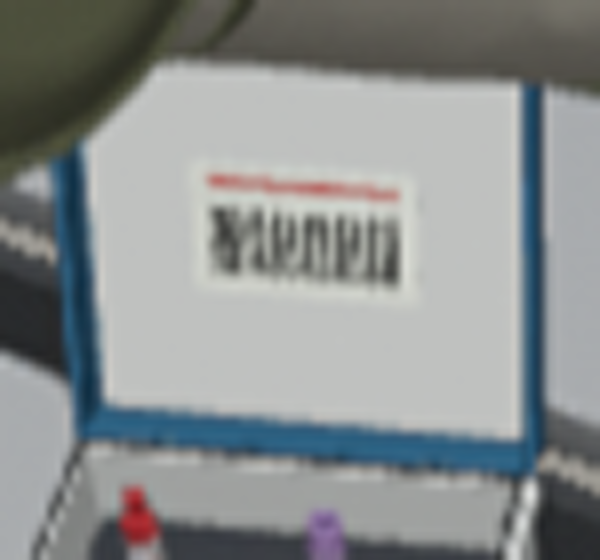

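```bash
python3 - <<'E'
from fit import *
d=np.load("top0_d.npy"); 
m=np.zeros(d.shape,bool); m[160:230,305:365]=1
P,uv=cloud("top",d,m); k=(P[:,2]>.105)&(P[:,2]<.15)
P=P[k]; mm=np.zeros(d.shape); mm[uv[k][:,1],uv[k][:,0]]=1
def run(f,p0,st):
    sim=np.vstack([p0]+[p0+np.eye(len(p0))[i]*st[i] for i in range(len(p0))])
    return minimize(f,p0,method="Nelder-Mead",options=dict(initial_simplex=sim,xatol=1e-4,fatol=1e-5,maxiter=300))
p0=np.load("reader_p.npy")
for name,M in(("depth",mm),("trace0",np.load("m_top_reader.npy").astype(float)),("trace4",np.load("m_top4_reader.npy").astype(float))):
    for w in (0.42,.48):
        r=run(lambda p:-iou(raster("top",read_parts(p)),M),np.array([p0[0],p0[1],w]),[.005,.005,.04]); print(name,r.x,np.degrees(r.x[2]),r.fun)
# PCA of handle points
c_,R,t=cam("top")
h=P[(P[:,2]<.1305)]; 
np.savetxt("rd.txt",P)
im=np.load("top0_i.npy")
cv2.imwrite("pics/rd.png",np.hstack([cv2.resize(x[160:230,305:365],None,fx=6,fy=6,interpolation=cv2.INTER_NEAREST) for x in(im[:,:,::-1],cv2.cvtColor((mm*255).astype(np.uint8),cv2.COLOR_GRAY2BGR))]))
E
```

```text
depth [ 0.5542606  -0.09453717  0.47639497] 27.29542136848928 -0.6536300911067185
depth [ 0.55431584 -0.09466453  0.47409321] 27.163540041824312 -0.6534922162188833
trace0 [ 0.55445915 -0.09493763  0.46571237] 26.68335334403265 -0.8634960453142271
trace0 [ 0.55492382 -0.09428381  0.47724682] 27.344228407579582 -0.866233960011937
trace4 [ 0.55437873 -0.09493878  0.46033252] 26.37511075583544 -0.7964578908088867
trace4 [ 0.55328356 -0.09399916  0.49830897] 28.551000607511558 -0.796666379780245
```

View pics/rd.png

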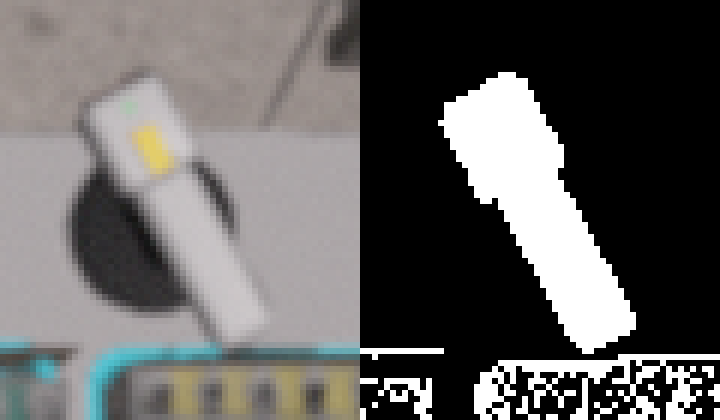

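```bash
python3 - <<'E'
from plan import *; from kin import *
d=np.load("top0_d.npy"); P,uv=cloud("top",d,np.ones(d.shape,bool))
k=(P[:,0]>.40)&(P[:,0]<.52)&(P[:,1]>-.16)&(P[:,1]<.1); print("rack z",np.percentile(P[k][:,2],[50,90,99,100]))
for x in np.arange(.46,.53,.01):
    k=(abs(P[:,0]-x)<.005)&(P[:,1]>-.08)&(P[:,1]<.0); print(round(x,2),np.percentile(P[k][:,2],[50,99]).round(3))
s=log(); p,R=cur(); w=np.radians(27); x=np.array([np.cos(w),np.sin(w),0])
g=np.array([.5544,-.0945,0])-.008*x; g[2]=.116; Rt=toolR(90,w); tcp=g-ez*.019; over=tcp+ez*.08
T=interp(p,R,over,Rt,8)
o,pp,RR=rows(p,R,T); setcmd(pp,RR); show(o); print(pp,tcp)
E
```

```text
rack z [0.12543192 0.15232678 0.15582995 0.1604655 ]
0.46 [0.108 0.154]
0.47 [0.146 0.153]
0.48 [0.076 0.154]
0.49 [0.059 0.135]
0.5 [0.003 0.063]
0.51 [-0.     0.008]
0.52 [-0.001  0.013]
0.53 [0.    0.012]
max [0.19 0.43 0.15 0.01 0.01 0.03]
[[[-0.17,0.42,0.15,0,0,-0.02],[-0.18,0.43,0.15,0,0,-0.03],[-0.18,0.42,0.14,0,0,-0.02],[-0.17,0.42,0.15,0,0,-0.02],[-0.18,0.42,0.15,0.01,0,-0.02],[-0.18,0.42,0.14,0,0.01,-0.03],[-0.19,0.42,0.15,0,0,-0.02],[-0.18,0.42,0.15,0,0,-0.02]]]
[ 0.54731773 -0.09822818  0.17692071] [ 0.54727195 -0.09813192  0.097     ]
```

Call:
{"op": "jog_arm", "data": {"plan": [[[-0.17,0.42,0.15,0,0,-0.02],[-0.18,0.43,0.15,0,0,-0.03],[-0.18,0.42,0.14,0,0,-0.02],[-0.17,0.42,0.15,0,0,-0.02],[-0.18,0.42,0.15,0.01,0,-0.02],[-0.18,0.42,0.14,0,0.01,-0.03],[-0.19,0.42,0.15,0,0,-0.02],[-0.18,0.42,0.15,0,0,-0.02],[0,0,0,0,0,0],[0,0,0,0,0,0]]]}}

```text
time_s: 11.5
position: [0.5475, -0.0973, 0.1769]
tool_rot: [[0.891, 0.455, -0.0], [0.455, -0.891, 0.0], [0.0, -0.0, -1.0]]
ft_force: [-1.6, 0.2, 0.2]
grip_width: 0.0855
```

```bash
python3 - <<'E'
from plan import *
s=log(); print(s['position'],s['grip_width']); print(s['tool_rot'].round(4))
t=np.array([.5473,-.0981,.097]); print((s['tool_rot'].T@(t-s['position']))/.04)
im,d=vision.get_image("scene"); cv2.imwrite("pics/s5.png",cv2.resize(im[130:280,270:450],None,fx=4,fy=4,interpolation=cv2.INTER_CUBIC)[:,:,::-1])
E
```

```text
[ 0.5474552  -0.09729129  0.17694069] 0.08554260737344825
[[ 8.906e-01  4.547e-01 -2.000e-04]
 [ 4.547e-01 -8.906e-01  4.000e-04]
 [ 0.000e+00 -5.000e-04 -1.000e+00]]
[-0.01266457  0.01719134  1.99850919]
```

View pics/s5.png

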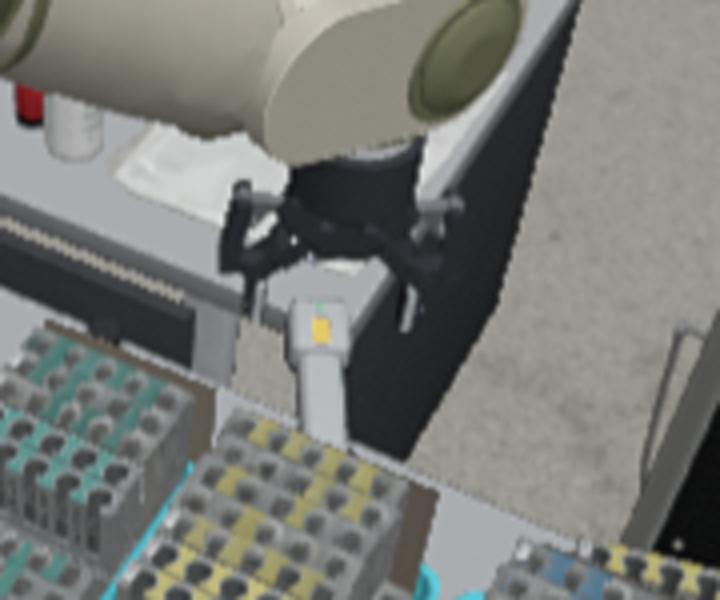

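Call:
{"op": "jog_arm", "data": {"plan": [[[0,0.02,0.25,0,0,0],[-0.01,0,0.25,0,0,0],[0,0,0.25,0,0,0],[0,0,0.25,0,0,0],[0,0,0.25,0,0,0],[0,0,0.25,0,0,0],[0,0,0.25,0,0,0],[0,0,0.2,0,0,0],[0,0,0.05,0,0,0],[0,0,0,0,0,0]]]}}

```text
time_s: 12.55
position: [0.5471, -0.0991, 0.0964]
tool_rot: [[0.891, 0.454, -0.001], [0.454, -0.891, 0.0], [-0.001, -0.001, -1.0]]
ft_force: [-0.5, -0.6, 0.1]
grip_width: 0.0857
```

Call:
{"op": "jog_arm", "data": {"plan": [[[0,0,0,0,0,0],[0,0,0,0,0,0],[0,0,0,0,0,0],[0,0,0,0,0,0],[0,0,0,0,0,0],[0,0,0,0,0,0],[0,0,0,0,0,0],[0,0,0,0,0,0]]], "grip": -1, "squeeze": 35}}

```text
time_s: 13.35
position: [0.5477, -0.0998, 0.0971]
tool_rot: [[0.891, 0.454, 0.001], [0.454, -0.891, -0.001], [0.0, 0.001, -1.0]]
ft_force: [1.5, -4.4, 1.6]
grip_width: 0.0293
```

```bash
python3 - <<'E'
from plan import *
s=log(); print(s['position'],s['grip_width'],s['ft_force'],s['qvel'].round(2)); print(s['tool_rot'].round(4))
im,d=vision.get_image("top"); cv2.imwrite("pics/t6.png",cv2.resize(im[150:240,290:390],None,fx=6,fy=6,interpolation=cv2.INTER_CUBIC)[:,:,::-1])
E
```

```text
[ 0.54770112 -0.09979001  0.09706651] 0.029328324275729973 [ 1.52133015 -4.44229706  1.61164448] [-0.1   0.02  0.02 -0.02 -0.03  0.04]
[[ 8.909e-01  4.543e-01  8.000e-04]
 [ 4.543e-01 -8.909e-01 -1.200e-03]
 [ 2.000e-04  1.500e-03 -1.000e+00]]
```

```bash
python3 - <<'E'
from plan import *; from kin import *
s=log(); p,R=cur()
up=p+np.array([0,0,.14])
bc=H+lidframe(1.85)@np.array([-.08,0,.0205]); n=-lidframe(1.85)[:,2]
Rs=toolR(np.degrees(1.85)); print("reader dir",Rs[:,0],-n, np.degrees(1.85))
tcp=bc+.10*n-Rs@np.array([.076,0,-.021]); pre=tcp+.05*n
print("bc",bc,"tcp",tcp,"pre",pre)
T=interp(p,R,up,R,8)+interp(up,R,pre,Rs,22)+interp(pre,Rs,tcp,Rs,10)
q=s['q']
for a,b in T[::4]+[T[-1]]: q,e=ik(a,b,q); print(a.round(3),q.round(1),round(e,4))
o,pp,RR=rows(p,R,T); setcmd(pp,RR); show(o)
np.savez("scan.npz",tcp=tcp,Rs=Rs,bc=bc)
E
```

```text
reader dir [ 0.88297921  0.37999701 -0.27559025] [ 0.88297921  0.37999701 -0.27559025] 105.99719209920231
bc [0.59107653 0.31651973 0.16125242] tcp [0.43035618 0.24735247 0.18956952] pre [0.38620722 0.22835262 0.20334903]
[ 0.548 -0.1    0.115] [-22.5  28.8  83.6  -0.   67.6  40.5] 0.0
[ 0.548 -0.1    0.185] [-22.5  24.6  77.9  -0.   77.5  40.5] 0.0
[ 0.54  -0.085  0.236] [-21.1  21.6  74.   -0.6  84.9  42.1] 0.0
[ 0.511 -0.025  0.229] [-14.9  19.5  78.4  -2.4  84.9  49.2] 0.0
[0.482 0.034 0.223] [-8.1 18.3 81.5 -3.6 85.7 56.9] 0.0
[0.452 0.094 0.217] [-0.7 18.  83.4 -4.  87.3 65. ] 0.0
[0.423 0.154 0.211] [ 6.9 18.6 84.  -3.6 89.3 73.2] 0.0
[0.394 0.213 0.205] [14.6 20.1 83.3 -2.3 91.7 81.4] 0.0
[0.399 0.234 0.199] [16.7 22.2 81.1 -1.8 92.6 83.6] 0.0
[0.417 0.242 0.194] [16.9 24.3 78.6 -1.7 93.  83.8] 0.0
[0.43  0.247 0.19 ] [17.1 25.9 76.6 -1.7 93.4 84. ] 0.0
max [0.13 0.42 0.44 0.01 0.09 0.02]
[[[0,0,-0.44,0,0,0.0],[0,0,-0.43,0,0,0.0],[0,0,-0.44,0,0,0.0],[0,0,-0.44,0,0,0.0],[0,0,-0.44,0,0,0.0],[0,0,-0.43,0,0,0.0],[0,0,-0.44,0,0,0.0],[0,0.01,-0.44,0,0,0.0],[0.01,-0.42,0.04,0,-0.08,
[... 162 characters left out ...]
01,-0.41,0.04,0,-0.08,0.02],[0,-0.42,0.04,0.01,-0.09,0.02],[0,-0.42,0.04,0,-0.08,0.02],[0,-0.41,0.03,0,-0.09,0.02],[-0.01,-0.42,0.04,0,-0.08,0.02],[0,-0.41,0.04,0.01,-0.09,0.01]]]
[[[0,-0.42,0.04,0,-0.08,0.02],[0,-0.41,0.04,0,-0.09,0.02],[-0.01,-0.42,0.04,0.01,-0.08,0.02],[0,-0.41,0.04,0,-0.08,0.02],[-0.01,-0.42,0.04,0,-0.09,0.02],[-0.01,-0.41,0.05,0.01,-0.08,0.02],[0,-0.42,0.04,0,-0.09,0.02],[-0.01,-0.41,0.04,0,-0.08,0.02],[-0.01,-0.42,0.04,0.01,-0.09,0.02],[-0.01,-0.41,0.04,0,-0.08,0.02]]]
[[[0.13,0,0,0,0,-0.0],[0.12,0,0,0,0,-0.0],[0.13,0,0,0,0,-0.0],[0.12,0,0,0,0,-0.0],[0.13,0,0,0,0,-0.0],[0.12,0,0,0,0,-0.0],[0.13,0,0,0,0,-0.0],[0.12,0,0,0,0,-0.0],[0.13,0,0,0,0,-0.0],[0.12,0,0,0,0,-0.0]]]
```

View pics/t6.png

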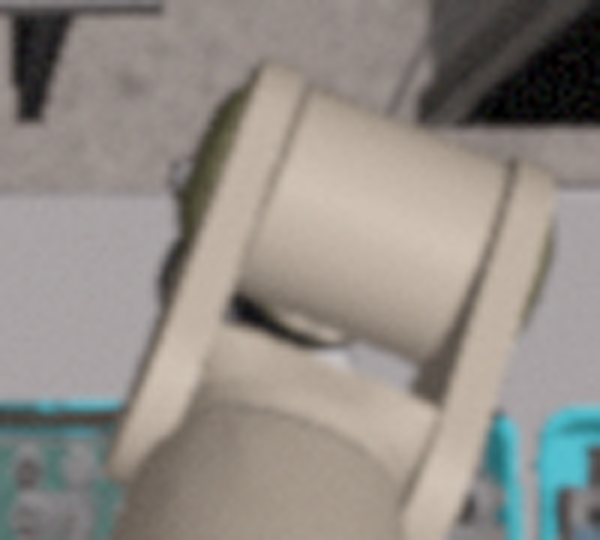

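Call:
{"op": "jog_arm", "data": {"plan": [[[0,0,-0.1,0,0,0],[0,0,-0.3,0,0,0],[0,0,-0.44,0,0,0],[0,0,-0.44,0,0,0],[0,0,-0.44,0,0,0],[0,0,-0.44,0,0,0],[0,0,-0.44,0,0,0],[0,0.01,-0.5,0,0,0],[0,0,-0.3,0,0,0],[0,0,-0.1,0,0,0]]]}}

```text
time_s: 14.4
position: [0.5474, -0.099, 0.2383]
tool_rot: [[0.891, 0.455, 0.001], [0.455, -0.891, 0.0], [0.001, 0.0, -1.0]]
ft_force: [0.2, 0.5, -1.7]
grip_width: 0.0296
```

```bash
python3 - <<'E'
from plan import *
s=log(); print(s['position'],s['grip_width'],s['ft_force'])
im,d=vision.get_image("scene"); cv2.imwrite("pics/s7.png",cv2.resize(im[110:260,270:430],None,fx=5,fy=5,interpolation=cv2.INTER_CUBIC)[:600,:,::-1])
E
```

```text
[ 0.54741892 -0.09903041  0.23828441] 0.029604787853294918 [ 0.20585426  0.51948145 -1.66631955]
```

View pics/s7.png

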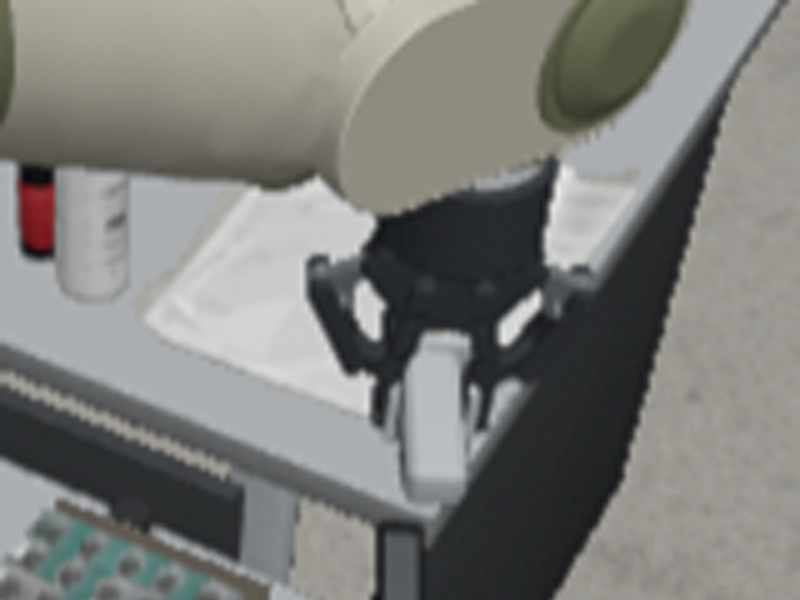

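Call:
{"op": "jog_arm", "data": {"plan": [[[0.01,-0.42,0.04,0,-0.08,0.02],[0,-0.42,0.04,0.01,-0.09,0.02],[0.01,-0.41,0.03,0,-0.08,0.02],[0,-0.42,0.04,0,-0.09,0.02],[0,-0.41,0.04,0.01,-0.08,0.02],[0,-0.42,0.04,0,-0.09,0.02],[0.01,-0.41,0.04,0,-0.08,0.02],[0,-0.42,0.04,0.01,-0.09,0.02],[0,-0.42,0.04,0,-0.08,0.02],[0,-0.41,0.03,0,-0.09,0.02]]]}}

```text
time_s: 15.45
position: [0.4725, 0.0517, 0.2212]
tool_rot: [[0.896, 0.428, -0.119], [0.425, -0.904, -0.052], [-0.13, -0.004, -0.991]]
ft_force: [0.4, 0.2, -1.6]
grip_width: 0.0294
```

Call:
{"op": "jog_arm", "data": {"plan": [[[-0.01,-0.42,0.04,0,-0.08,0.02],[0,-0.41,0.04,0.01,-0.09,0.01],[0,-0.42,0.04,0,-0.08,0.02],[0,-0.41,0.04,0,-0.09,0.02],[-0.01,-0.42,0.04,0.01,-0.08,0.02],[0,-0.41,0.04,0,-0.08,0.02],[-0.01,-0.42,0.04,0,-0.09,0.02],[-0.01,-0.41,0.05,0.01,-0.08,0.02],[0,-0.42,0.04,0,-0.09,0.02],[-0.01,-0.41,0.04,0,-0.08,0.02]]]}}

```text
time_s: 16.45
position: [0.3987, 0.2002, 0.2061]
tool_rot: [[0.885, 0.402, -0.233], [0.389, -0.916, -0.1], [-0.254, -0.002, -0.967]]
ft_force: [0.4, 0.1, -1.2]
grip_width: 0.0298
```

Call:
{"op": "jog_arm", "data": {"plan": [[[-0.01,-0.42,0.04,0.01,-0.09,0.02],[-0.01,-0.3,0.04,0,-0.08,0.02],[0,-0.12,0,0,0,0],[0,0,0,0,0,0]]]}}

```text
time_s: 16.85
position: [0.3851, 0.2295, 0.2037]
tool_rot: [[0.882, 0.397, -0.255], [0.382, -0.918, -0.108], [-0.277, -0.002, -0.961]]
ft_force: [0.3, 0.3, -1.1]
grip_width: 0.0293
```

```bash
python3 - <<'E'
from plan import *; from kin import *
s=log(); p,R=cur(); z=np.load("scan.npz"); print(p,s['grip_width'],s['ft_force'])
T=interp(p,R,z['tcp'],z['Rs'],9)
o,pp,RR=rows(p,R,T); setcmd(pp,RR); show(o)
for n in("scene","top"):
    im,d=vision.get_image(n); cv2.imwrite(f"pics/{n}8.png",im[:,:,::-1]); np.save(f"{n}8_d.npy",d)
E
```

```text
[0.38508733 0.22947616 0.20368312] 0.029326246443970277 [ 0.2884734   0.28922027 -1.1081311 ]
max [0.15 0.01 0.   0.01 0.01 0.01]
[[[0.14,0,0,0,0,0.0],[0.14,0.01,0,0,0,0.0],[0.14,0,0,0,0,0.0],[0.14,0.01,0,0,0,0.01],[0.14,0,0,-0.01,0,-0.0],[0.14,0.01,0,0,0,-0.0],[0.14,0,0,0,0.01,-0.0],[0.15,0,0,0,0,0.0],[0.14,0.01,0,0,0,0.0]]]
```

View pics/scene8.png

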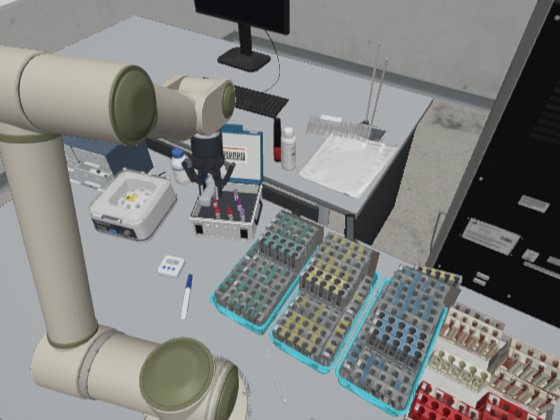

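The reader is held clear in front of the lid, at about (207,190). Moving in to 10 cm and holding there.

Call:
{"op": "jog_arm", "data": {"plan": [[[0.14,0,0,0,0,0],[0.14,0.01,0,0,0,0],[0.14,0,0,0,0,0],[0.14,0.01,0,0,0,0],[0.14,0,0,0,0,0],[0.14,0.01,0,0,0,0],[0.14,0,0,0,0,0],[0.15,0,0,0,0,0],[0.14,0.01,0,0,0,0],[0,0,0,0,0,0]]]}}

```text
time_s: 17.95
position: [0.4316, 0.2471, 0.1894]
tool_rot: [[0.882, 0.396, -0.255], [0.381, -0.918, -0.108], [-0.276, -0.002, -0.961]]
ft_force: [1.2, 0.2, -1.6]
grip_width: 0.0292
```

Call:
{"op": "jog_arm", "data": {"plan": [[[0,0,0,0,0,0],[0,0,0,0,0,0],[0,0,0,0,0,0],[0,0,0,0,0,0],[0,0,0,0,0,0],[0,0,0,0,0,0],[0,0,0,0,0,0],[0,0,0,0,0,0],[0,0,0,0,0,0],[0,0,0,0,0,0]]]}}

```text
time_s: 18.95
position: [0.4311, 0.2469, 0.1898]
tool_rot: [[0.883, 0.395, -0.254], [0.381, -0.918, -0.107], [-0.276, -0.002, -0.961]]
ft_force: [1.1, 0.2, -2.3]
grip_width: 0.0295
```

```bash
python3 - <<'E'
from plan import *; from fit import READ,raster,iou,minimize
import numpy as np
s=log(); p,R=cur(); z=np.load("scan.npz"); print(p-z['tcp'],s['grip_width'],np.degrees(np.arccos(R[:,0]@z['Rs'][:,0])))
for n in("top","scene"):
    im,d=vision.get_image(n); np.save(f"{n}9_d.npy",d)
    r=spotter.trace(n,"reader"); print(n,[(k['score'],k['rect']) for k in r[:2]])
    cv2.imwrite(f"pics/{n}9.png",cv2.resize(im[120:260,150:290],None,fx=4,fy=4,interpolation=cv2.INTER_CUBIC)[:,:,::-1])
# expected wireframe reader in scene and top
Rr=np.c_[R[:,0],-R[:,1],-R[:,2]]; o=p+R@np.array([.008,0,-.003])
for n in("top","scene"):
    im=cv2.imread(f"pics/{n}9.png")
    for B in READ:
        uv=(proj(n,B@Rr.T+o)-[150,120]+.5)*4-.5
        for i in range(8):
            for k in(1,2,4):
                if not i&k: cv2.line(im,tuple(uv[i].astype(int)),tuple(uv[i|k].astype(int)),(255,0,255),1)
    cv2.imwrite(f"pics/{n}9o.png",im)
w=o+Rr@np.array([.068,0,.018]); b=z['bc']; d=b-w; t=(d@-(-lidframe(1.85)[:,2]))/(Rr[:,0]@lidframe(1.85)[:,2]); hit=w+Rr[:,0]*t; print("dist",t,"miss",lidframe(1.85).T@(hit-b))
E
```

```text
[ 0.00072513 -0.00041924  0.00021136] 0.02945963542660987 0.05462289638910466
top []
scene [(0.52, [206.8, 166.6, 228.0, 198.8])]
dist 0.0995642984305512 miss [-2.32027738e-04 -5.83931766e-04 -3.95527345e-17]
```

View pics/top9o.png

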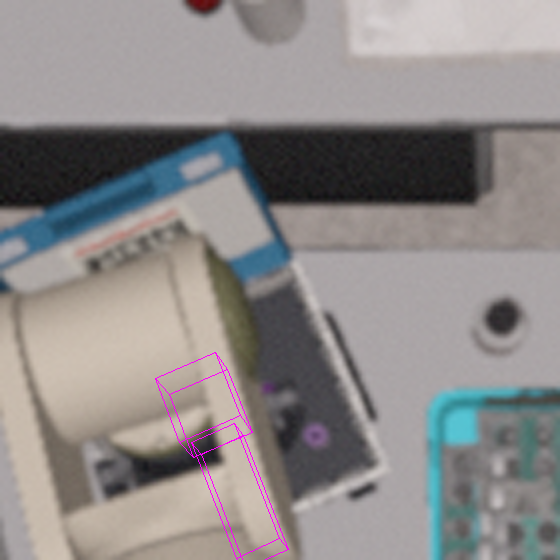

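View pics/scene9o.png

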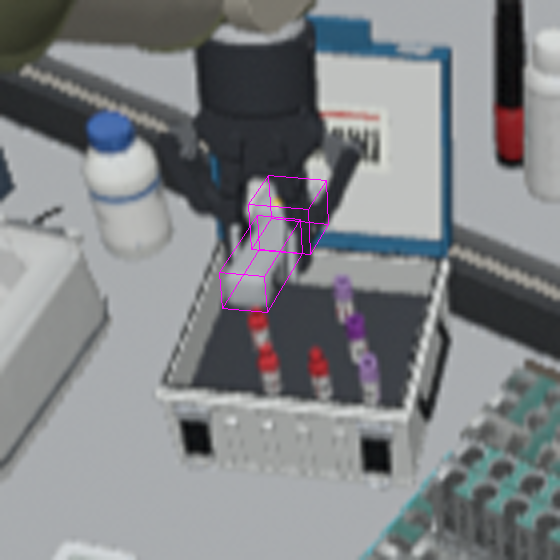

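The expected reader outline lies on the real one in the scene view (handle end at (245,290)), and the aim point is within 1 mm of the middle of the bars. One more second of hold, then back.

Call:
{"op": "jog_arm", "data": {"plan": [[[0,0,0,0,0,0],[0,0,0,0,0,0],[0,0,0,0,0,0],[0,0,0,0,0,0],[0,0,0,0,0,0],[0,0,0,0,0,0],[0,0,0,0,0,0],[0,0,0,0,0,0],[0,0,0,0,0,0],[0,0,0,0,0,0]]]}}

```text
time_s: 20.15
position: [0.4311, 0.2469, 0.1898]
tool_rot: [[0.883, 0.395, -0.254], [0.381, -0.918, -0.107], [-0.276, -0.002, -0.961]]
ft_force: [-0.0, 0.4, -1.5]
grip_width: 0.0289
```

```bash
python3 - <<'E'
from plan import *; from kin import *
s=log(); p,R=cur(); z=np.load("scan.npz"); print(p-z['tcp'],s['grip_width'],s['time_s'])
n=-lidframe(1.85)[:,2]; pre=p+.045*n
w=np.radians(27.0); Rt=toolR(90,w); place=np.array([.5475,-.0990,.0972]); over=place+ez*.11
T=interp(p,R,pre,R,6)+interp(pre,R,over,Rt,24)
q=s['q']
for a,b in T[::5]: q,e=ik(a,b,q); print(a.round(3),q.round(1),round(e,4))
o,pp,RR=rows(p,R,T); setcmd(pp,RR); show(o)
E
```

```text
[ 0.00071686 -0.00042327  0.00020417] 0.0289297057877817 20.15
[0.424 0.244 0.192] [16.9 25.1 77.5 -1.7 93.3 83.7] 0.0
[0.391 0.23  0.202] [16.5 21.1 82.2 -1.8 92.6 83.3] 0.0
[0.424 0.161 0.203] [ 7.8 19.5 84.  -3.4 88.8 74.1] 0.0
[0.456 0.093 0.204] [-0.9 19.  84.1 -3.9 85.5 64.8] 0.0
[0.489 0.024 0.205] [-9.3 19.6 82.6 -3.3 82.9 55.7] 0.0
[ 0.521 -0.044  0.206] [-16.9  21.3  79.4  -1.8  81.2  47. ] 0.0
max [0.19 0.38 0.01 0.01 0.08 0.02]
[[[-0.19,0,0,0,0,-0.0],[-0.18,0,0,0,0,-0.0],[-0.19,0,0,0,0,-0.0],[-0.19,0,0,0,0,-0.0],[-0.19,0,0,0,0,-0.0],[-0.18,0,0,0,0,-0.0],[0.01,0.38,-0.01,0,0.08,-0.02],[0.01,0.38,-0.01,-0.01,0.08,-0.02],[0.01,0.38,-0.01,0,0.07,-0.01],[0.01,0.38,-0.01,0,0.08,-0.02]]]
[[[0,0.37,0,-0.01,0.08,-0.02],[0.01,0.38,-0.01,0,0.08,-0.02],[0.01,0.38,-0.01,0,0.07,-0.01],[0,0.38,-0.01,0,0.08,-0.02],[0.01,0.38,-0.01,-0.01,0.08,-0.02],[0,0.38,0,0,0.08,-0.02],[0,0.38,-0.01,0,0.07,-0.02],[0.01,0.38,-0.01,-0.01,0.08,-0.01],[0,0.38,0,0,0.08,-0.02],[0,0.38,-0.01,0,0.08,-0.02]]]
[[[0,0.38,-0.01,-0.01,0.08,-0.02],[-0.01,0.37,0,0,0.07,-0.01],[0,0.38,-0.01,0,0.08,-0.02],[0,0.38,0,-0.01,0.08,-0.02],[-0.01,0.38,-0.01,0,0.08,-0.02],[0,0.38,-0.01,0,0.07,-0.02],[-0.01,0.38,0,0,0.08,-0.01],[-0.01,0.38,-0.01,-0.01,0.08,-0.02],[-0.01,0.38,0,0,0.08,-0.02],[-0.01,0.38,-0.01,0,0.07,-0.02]]]
```

Call:
{"op": "jog_arm", "data": {"plan": [[[-0.19,0,0,0,0,0],[-0.18,0,0,0,0,0],[-0.19,0,0,0,0,0],[-0.19,0,0,0,0,0],[-0.19,0,0,0,0,0],[-0.18,0,0,0,0,0],[0.01,0.38,-0.01,0,0.08,-0.02],[0.01,0.38,-0.01,-0.01,0.08,-0.02],[0.01,0.38,-0.01,0,0.07,-0.01],[0.01,0.38,-0.01,0,0.08,-0.02]]]}}

```text
time_s: 21.15
position: [0.4175, 0.1743, 0.2033]
tool_rot: [[0.889, 0.405, -0.212], [0.395, -0.914, -0.091], [-0.231, -0.003, -0.973]]
ft_force: [-0.0, 0.8, -1.3]
grip_width: 0.0291
```

Call:
{"op": "jog_arm", "data": {"plan": [[[0,0.37,0,-0.01,0.08,-0.02],[0.01,0.38,-0.01,0,0.08,-0.02],[0.01,0.38,-0.01,0,0.07,-0.01],[0,0.38,-0.01,0,0.08,-0.02],[0.01,0.38,-0.01,-0.01,0.08,-0.02],[0,0.38,0,0,0.08,-0.02],[0,0.38,-0.01,0,0.07,-0.02],[0.01,0.38,-0.01,-0.01,0.08,-0.01],[0,0.38,0,0,0.08,-0.02],[0,0.38,-0.01,0,0.08,-0.02]]]}}

```text
time_s: 22.15
position: [0.4825, 0.0374, 0.2052]
tool_rot: [[0.897, 0.43, -0.106], [0.428, -0.903, -0.047], [-0.116, -0.004, -0.993]]
ft_force: [-0.2, 0.4, -1.4]
grip_width: 0.0292
```

Call:
{"op": "jog_arm", "data": {"plan": [[[0,0.38,-0.01,-0.01,0.08,-0.02],[-0.01,0.37,0,0,0.07,-0.01],[0,0.38,-0.01,0,0.08,-0.02],[0,0.38,0,-0.01,0.08,-0.02],[-0.01,0.38,-0.01,0,0.08,-0.02],[0,0.38,-0.01,0,0.07,-0.02],[-0.01,0.38,0,0,0.08,-0.01],[-0.01,0.38,-0.01,-0.01,0.08,-0.02],[-0.01,0.38,0,0,0.08,-0.02],[-0.01,0.38,-0.01,0,0.07,-0.02]]]}}

```text
time_s: 23.15
position: [0.5479, -0.1002, 0.2073]
tool_rot: [[0.891, 0.455, -0.0], [0.455, -0.891, 0.001], [0.0, -0.001, -1.0]]
ft_force: [-0.1, -0.7, -2.2]
grip_width: 0.0293
```

Call:
{"op": "jog_arm", "data": {"plan": [[[0,0,0,0,0,0],[0,0,0,0,0,0],[0,0,0,0,0,0]]]}}

```text
time_s: 23.45
position: [0.5473, -0.0986, 0.2073]
tool_rot: [[0.891, 0.455, -0.001], [0.455, -0.891, 0.0], [-0.001, -0.001, -1.0]]
ft_force: [0.3, 0.5, -2.0]
grip_width: 0.0297
```

```bash
python3 - <<'E'
from plan import *; from kin import *
s=log(); p,R=cur(); print(p,s['grip_width'],s['ft_force']); print(R.round(4))
Rt=toolR(90,np.radians(27.0)); place=np.array([.5475,-.0990,.0978])
print("shift tool",R.T@(place+ez*.02-p)/.04,"rot",Ro.from_matrix(R.T@Rt).as_rotvec()/.15)
im,d=vision.get_image("scene"); cv2.imwrite("pics/s10.png",cv2.resize(im[110:260,270:430],None,fx=5,fy=5,interpolation=cv2.INTER_CUBIC)[:600,:,::-1])
E
```

```text
[ 0.54728895 -0.09859266  0.20731318] 0.02974638150990083 [ 0.31100175  0.52943324 -2.00191172]
[[ 8.905e-01  4.549e-01 -1.200e-03]
 [ 4.549e-01 -8.905e-01  4.000e-04]
 [-8.000e-04 -9.000e-04 -1.000e+00]]
shift tool [1.92423744e-03 1.35125463e-02 2.23781732e+00] rot [-0.00608527  0.00553855  0.00682462]
```

View pics/s10.png

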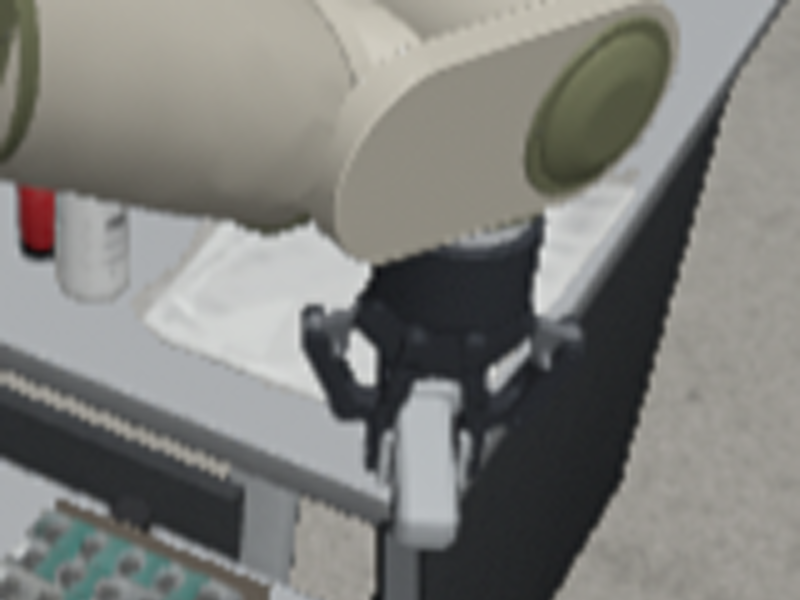

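Call:
{"op": "jog_arm", "data": {"plan": [[[0,0.01,0.25,0,0,0],[0,0,0.35,0,0,0],[0,0,0.35,0,0,0],[0,0,0.35,0,0,0],[0,0,0.35,0,0,0],[0,0,0.35,0,0,0],[0,0,0.3,0,0,0],[0,0,0.2,0,0,0],[0,0,0,0,0,0]]]}}

```text
time_s: 24.4
position: [0.5471, -0.0992, 0.1062]
tool_rot: [[0.891, 0.455, -0.003], [0.455, -0.891, 0.001], [-0.002, -0.002, -1.0]]
ft_force: [-0.1, -0.1, -1.8]
grip_width: 0.0291
```

Call:
{"op": "jog_arm", "data": {"plan": [[[0,0,0.05,0,0,0],[0,0,0.05,0,0,0],[0,0,0.04,0,0,0],[0,0,0.03,0,0,0],[0,0,0,0,0,0],[0,0,0,0,0,0]]]}}

```text
time_s: 25.0
position: [0.5476, -0.0995, 0.1006]
tool_rot: [[0.891, 0.454, -0.001], [0.454, -0.891, 0.0], [-0.001, -0.0, -1.0]]
ft_force: [-0.2, -0.8, -1.3]
grip_width: 0.0297
```

Call:
{"op": "jog_arm", "data": {"plan": [[[0,0,0.03,0,0,0],[0,0,0.03,0,0,0],[0,0,0,0,0,0],[0,0,0,0,0,0]]]}}

```text
time_s: 25.4
position: [0.5478, -0.0997, 0.0982]
tool_rot: [[0.891, 0.454, -0.0], [0.454, -0.891, -0.0], [-0.0, 0.0, -1.0]]
ft_force: [1.7, -2.6, -0.9]
grip_width: 0.0295
```

Call:
{"op": "jog_arm", "data": {"plan": [[[0,0,0.02,0,0,0],[0,0,0,0,0,0],[0,0,0,0,0,0]]]}}

```text
time_s: 25.7
position: [0.5478, -0.0997, 0.0975]
tool_rot: [[0.891, 0.454, -0.0], [0.454, -0.891, -0.0], [-0.0, 0.0, -1.0]]
ft_force: [2.3, -3.0, 0.1]
grip_width: 0.0297
```

Call:
{"op": "jog_arm", "data": {"plan": [[[0,0,0.02,0,0,0],[0,0,0,0,0,0],[0,0,0,0,0,0]]]}}

```text
time_s: 26.0
position: [0.5478, -0.0997, 0.097]
tool_rot: [[0.891, 0.455, 0.0], [0.455, -0.891, -0.001], [-0.0, 0.001, -1.0]]
ft_force: [0.9, -5.1, 6.2]
grip_width: 0.0293
```

The reader is seated: height 0.0970 as at the pick-up, with an upward reaction of about 8 N over its weight. Releasing.

Call:
{"op": "jog_arm", "data": {"plan": [[[0,0,0,0,0,0],[0,0,0,0,0,0],[0,0,0,0,0,0],[0,0,0,0,0,0],[0,0,0,0,0,0]]], "grip": 0.1}}

```text
time_s: 26.5
position: [0.5474, -0.0993, 0.0964]
tool_rot: [[0.891, 0.455, -0.001], [0.455, -0.891, 0.0], [-0.001, -0.001, -1.0]]
ft_force: [-0.5, 0.8, -0.9]
grip_width: 0.0472
```

Call:
{"op": "jog_arm", "data": {"plan": [[[0,0,0,0,0,0],[0,0,0,0,0,0],[0,0,0,0,0,0],[0,0,0,0,0,0],[0,0,0,0,0,0]]], "grip": 1}}

```text
time_s: 27.0
position: [0.5476, -0.0994, 0.0966]
tool_rot: [[0.891, 0.455, -0.001], [0.455, -0.891, 0.0], [-0.001, -0.001, -1.0]]
ft_force: [-0.0, -0.9, -0.3]
grip_width: 0.0854
```

Call:
{"op": "jog_arm", "data": {"plan": [[[0,0,-0.1,0,0,0],[0,0,-0.2,0,0,0],[0,0,-0.4,0,0,0],[0,0,-0.5,0,0,0],[0,0,-0.5,0,0,0],[0,0,-0.5,0,0,0],[0,0,-0.5,0,0,0],[0,0,-0.5,0,0,0],[0,0,-0.5,0,0,0],[0,0,-0.3,0,0,0]]]}}

```text
time_s: 28.0
position: [0.5479, -0.0995, 0.259]
tool_rot: [[0.891, 0.455, 0.002], [0.455, -0.891, -0.001], [0.001, 0.002, -1.0]]
ft_force: [0.1, 0.4, -0.4]
grip_width: 0.0851
```

```bash
python3 - <<'E'
from plan import *
s=log(); p,R=cur(); print(p,s['grip_width'],s['ft_force'])
T=interp(p,R,np.array([.40,.02,.30]),R,10); o,_,_=rows(p,R,T); show(o)
E
```

```text
[ 0.54788143 -0.09951577  0.25895537] 0.08506803836581205 [ 0.13173591  0.41904381 -0.3789711 ]
max [0.2  0.44 0.11 0.   0.   0.  ]
[[[-0.19,-0.43,-0.1,0,0,0.0],[-0.2,-0.44,-0.11,0,0,0.0],[-0.19,-0.43,-0.1,0,0,0.0],[-0.19,-0.44,-0.1,0,0,0.0],[-0.2,-0.43,-0.11,0,0,0.0],[-0.19,-0.43,-0.1,0,0,0.0],[-0.19,-0.44,-0.1,0,0,0.0],[-0.2,-0.43,-0.11,0,0,0.0],[-0.19,-0.44,-0.1,0,0,0.0],[-0.19,-0.43,-0.11,0,0,0.0]]]
```

Call:
{"op": "jog_arm", "data": {"plan": [[[-0.19,-0.43,-0.1,0,0,0],[-0.2,-0.44,-0.11,0,0,0],[-0.19,-0.43,-0.1,0,0,0],[-0.19,-0.44,-0.1,0,0,0],[-0.2,-0.43,-0.11,0,0,0],[-0.19,-0.43,-0.1,0,0,0],[-0.19,-0.44,-0.1,0,0,0],[-0.2,-0.43,-0.11,0,0,0],[-0.19,-0.44,-0.1,0,0,0],[-0.19,-0.43,-0.11,0,0,0]]]}}

```text
time_s: 29.0
position: [0.3992, 0.0206, 0.2991]
tool_rot: [[0.891, 0.454, 0.0], [0.454, -0.891, -0.0], [0.0, 0.0, -1.0]]
ft_force: [-0.3, -0.3, -0.8]
grip_width: 0.0857
```

```bash
python3 - <<'E'
from fit import *
for n in("top","scene"):
    im,d=vision.get_image(n); cv2.imwrite(f"pics/{n}11.png",im[:,:,::-1])
    for q in("reader","case_lid","dye_bottle","yellow_rack","buffer_bottle"):
        r=spotter.trace(n,q)
        for k in r[:1]:
            P,_=cloud(n,d,k['pixels']); print(n,q,round(k['score'],2),k['rect'],np.median(P,0).round(3))
            if n=="top" and q=="reader":
                M=k['pixels'].astype(float); p0=np.array([.5544,-.0945,.47]); sim=np.vstack([p0]+[p0+np.eye(3)[i]*[.005,.005,.04][i] for i in range(3)])
                rr=minimize(lambda p:-iou(raster("top",read_parts(p)),M),p0,method="Nelder-Mead",options=dict(initial_simplex=sim,xatol=1e-4,fatol=1e-5)); print(rr.x,rr.fun)
E
```

```text
top reader 0.92 [321.1, 172.1, 352.6, 216.8] [ 0.564 -0.09   0.126]
[ 0.5549429  -0.09403295  0.48725622] -0.9253082436058557
top case_lid 0.88 [144.6, 151.5, 223.4, 210.1] [0.586 0.319 0.161]
top dye_bottle 0.64 [267.7, 193.9, 280.2, 209.1] [0.545 0.073 0.064]
top yellow_rack 0.92 [398.3, 186.4, 441.0, 203.0] [ 0.559 -0.338  0.065]
scene reader 0.55 [341.4, 207.5, 357.4, 243.8] [ 0.565 -0.091  0.124]
scene case_lid 0.63 [200.0, 153.1, 261.5, 186.5] [0.572 0.329 0.123]
scene dye_bottle 0.43 [292.4, 210.5, 299.3, 213.8] [0.549 0.069 0.081]
scene yellow_rack 0.57 [413.3, 265.4, 460.9, 285.5] [ 0.563 -0.356  0.066]
scene buffer_bottle 0.69 [172.6, 155.0, 193.3, 186.9] [0.536 0.501 0.061]
```

View pics/scene11.png

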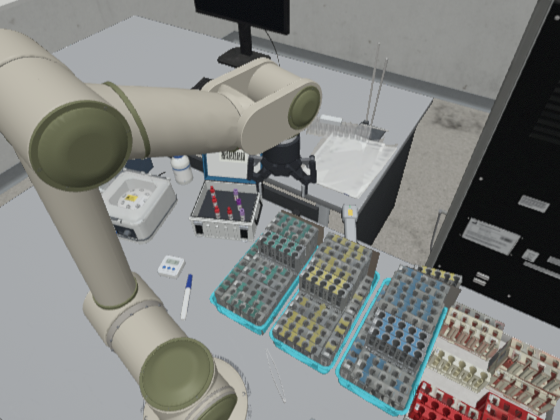

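View pics/top11.png

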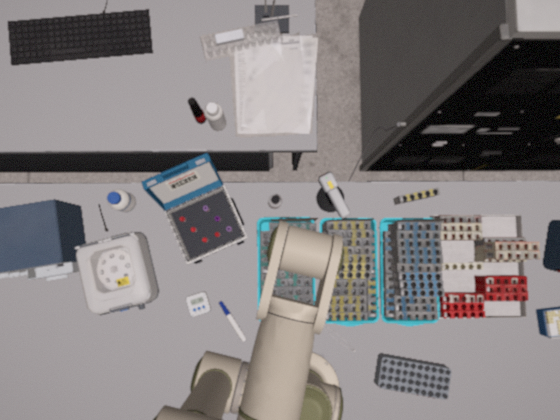

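The reader is back on its stand (top (335,195), within about 1 mm and 1° of where it lay), the lid is open, and the bystanders have not moved. Handing in.

```bash
python3 -c "
from rig import close_job
print(close_job())"
```

```text
the job is handed in; nothing more can be done
None
```

The job is done and handed in, at about 29 s of the 64 s allowed; `close_job()` reports no verdict.

- **Lid:** I lifted it from under the lip and swung it back until it stopped moving. At the stop I pressed with about 27 N, more than the 4 N needed. The depth image then put the lid within 0.2° of its 1.85 rad stop angle. The last pictures still show it open.
- **Reading:** I held the reader still for about 2 s at a computed 99.6 mm from the bars, with the aim within 1 mm of their middle and square to the label. These figures come from the arm's pose and the fitted position of the reader in the grip. The scene picture agreed; in the top view the wrist hid the reader.
- **Return:** I lowered the reader until it seated at the height I picked it up from, then released it. It lies right way up, within about 1 mm and 1° of its first pose.
- **Bystanders:** The dye bottle and the tube rack measured within a few mm of their first positions, and the buffer bottle looks unmoved.

A sideways force of 3 to 5 N showed up while gripping and seating the reader. It was probably a finger touching the rail, and it vanished on release.

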